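# Stack the drawer fronts with separators and preset the batch counter

## Task

Stack all the loose plywood boards squarely on top of the one that lies on the carrier, with one dark slip laid lengthwise in the middle between each board and the next, bored faces up and nothing on the top board. Set the three thumbwheels of the selector to read, from left to right, 2, 7 and the number of boards in the finished stack, counting the bottom one, each figure squarely at its pointers.

Things in the scene. Friction and masses are not known exactly. Their poses are not given: they have to be found in the camera images.
- selector: fixed grey selector, 134 (x) by 190 (y) mm, origin under its centre, x away from the robot, y along the axle to the left. Three black wheels at y = +55, 0, -55 mm; grey cheeks 9 mm thick between and outside them are 74 mm high (the pointers on them 85 mm). A figure is shown on the hub as that many white pips (none for 0), read at the two white pointers on the robot's side, 54 degrees forward of straight up.
- wheel_1_axle (a point): fixed point on the axle in the middle of the left wheel's width, 58 mm above the bench; axes as the selector's. The wheel is 28 mm wide: a hub of 34 mm radius with five straight ribs, 7 mm thick and 72 degrees apart, reaching out to 52 mm radius. A closed gripper's tip let down into the gap between two ribs can push them. At even figures a gap is straight up, at odd ones a rib.
- wheel_2_axle (a point): fixed point on the axle in the middle of the middle wheel's width, 58 mm above the bench; axes as the selector's. The wheel is 28 mm wide: a hub of 34 mm radius with five straight ribs, 7 mm thick and 72 degrees apart, reaching out to 52 mm radius. A closed gripper's tip let down into the gap between two ribs can push them. At even figures a gap is straight up, at odd ones a rib.
- wheel_3_axle (a point): fixed point on the axle in the middle of the right wheel's width, 58 mm above the bench; axes as the selector's. The wheel is 28 mm wide: a hub of 34 mm radius with five straight ribs, 7 mm thick and 72 degrees apart, reaching out to 52 mm radius. A closed gripper's tip let down into the gap between two ribs can push them. At even figures a gap is straight up, at odd ones a rib.
- wheel_1 (a joint): left thumbwheel's angle, rad: it reads figure d at 0.6283*d; hard stops at 0 (figure 0) and 5.655 (figure 9). Grows when the wheel's top is pushed away from the robot (selector +x), falls when it is drawn back. No detents: steady friction (3 N at the rib tips); stays where it is left. May start between figures.
- wheel_2 (a joint): middle thumbwheel's angle, rad: it reads figure d at 0.6283*d; hard stops at 0 (figure 0) and 5.655 (figure 9). Grows when the wheel's top is pushed away from the robot (selector +x), falls when it is drawn back. No detents: steady friction (3 N at the rib tips); stays where it is left. May start between figures.
- wheel_3 (a joint): right thumbwheel's angle, rad: it reads figure d at 0.6283*d; hard stops at 0 (figure 0) and 5.655 (figure 9). Grows when the wheel's top is pushed away from the robot (selector +x), falls when it is drawn back. No detents: steady friction (3 N at the rib tips); stays where it is left. May start between figures.
- carrier: fixed wooden carrier, a flat deck on two cross battens, 78 mm along its x, 170 mm along its y, deck top 30 mm above the bench; origin at the centre of its underside, on the bench.
- board_0: plywood board (small drawer front): 50 mm along its x, 130 mm along its y, 18 mm thick, about 0.1 kg; origin at the centre of its underside, z up; two round bores in its top face. It already lies flat on the middle of the carrier, loose, its y along the carrier's, as the bottom of the stack.
- board_1: plywood board (small drawer front): 50 mm along its x, 130 mm along its y, 18 mm thick, about 0.1 kg; origin at the centre of its underside, z up; two round bores in its top face. One of the two or three boards to be stacked (one of board_1 to board_3 may be absent); starts flat on the bench to the right, y roughly along world y. All boards are alike.
- board_2: plywood board (small drawer front): 50 mm along its x, 130 mm along its y, 18 mm thick, about 0.1 kg; origin at the centre of its underside, z up; two round bores in its top face. One of the two or three boards to be stacked (one of board_1 to board_3 may be absent); starts flat on the bench to the right, y roughly along world y. All boards are alike.
- board_3: plywood board (small drawer front): 50 mm along its x, 130 mm along its y, 18 mm thick, about 0.1 kg; origin at the centre of its underside, z up; two round bores in its top face. One of the two or three boards to be stacked (one of board_1 to board_3 may be absent); starts flat on the bench to the right, y roughly along world y. All boards are alike.
- slip_1: dark phenolic separator slip: 34 mm along its x, 118 mm along its y, 8 mm thick; origin at the centre of its underside. Starts flat on the bench to the robot's right, y roughly along world y. The three slips are alike and always there.
- slip_2: dark phenolic separator slip: 34 mm along its x, 118 mm along its y, 8 mm thick; origin at the centre of its underside. Starts flat on the bench to the robot's right, y roughly along world y. The three slips are alike and always there.
- slip_3: dark phenolic separator slip: 34 mm along its x, 118 mm along its y, 8 mm thick; origin at the centre of its underside. Starts flat on the bench to the robot's right, y roughly along world y. The three slips are alike and always there.

How it is judged:
By the outcome, as a careful person would: the job done as asked, in the order asked, and still so for the second after the job is handed in, with the robot touching nothing.
Of board_1, board_2, board_3 only 2 to 3 are there at a start; the rules pass over those that are not, and their reading is None.
At some moment in a run one of board_1, board_2, board_3, slip_1, slip_2, slip_3 may be knocked a few centimetres aside while the robot is not near it.
It also fails if it takes over 208 s, if anything falls off the work surface, if the arm or the gripper's body presses on something with over 40 N, if the wrist force passes 120 N, or if a joint passes its speed limit or range.

## Robot

A 7-joint arm with a two-finger parallel gripper is mounted at the origin on a cart in front of the work surface, level with it; the furniture and walls round the work are solid. World frame = base frame: x ahead of the robot, y to its left, z up, the work surface at z = 0. Lengths are in m, angles in rad, forces in N, time in s.
With the tool pointing down it reaches from about 0.35 to 0.9 m from the base axis. Payload 8.1 kg.
Tool frame: the origin (TCP) lies midway between the tips of the shut fingers; the grasp point (between the pads) lies arm.hold_point_z behind it (arm.hold_point_z is the distance from the TCP to the grasp point, in m); z points along the fingers, x is the direction in which the jaws open and shut, and the axes are right-handed (so a half turn about z gives the same grasp; the last joint's range is limited). The gripper opens to 92 mm and grips with 3 to 60 N. Pads are 19 mm wide; open, the fingers measure 130 mm over their backs; the gripper's body (75 mm by 190 mm) begins 47 mm behind the grasp point.
Start: joints at [1.008, 0.434, 0.025, 1.573, -0.012, 1.134, -0.075], TCP at [0.277, -0.56, 0.227] pointing down, gripper open.
Joint ranges: [-2.62, 2.62], [-0.44, 2.09], [-1.27, 1.32], [0.08, 2.57], [-1.32, 4.46], [0.12, 2], [-2.74, 2.74]. Speed limits (rad/s): [2.22, 2.22, 3.01, 3.01, 3.14, 3.14, 3.14].

## Interface

Orientations are given as a rotation vector (axis times angle).
In Python, from cell import arm gives the robot as it stands.
- The arm moves only by the shell command python3 -m pendant 'ROWS' [FORCE]. ROWS is JSON, a list of rows, each an object with "dp": the shift along the tool's x, y, z in m, a list of three; "rotation": the turn, a rotation vector about the tool's x, y, z in rad, a list of three; "fingers": the closure, from -1 (fully open) to 1 (shut). In form: [{"dp": [x, y, z], "rotation": [rx, ry, rz], "fingers": fingers}, ...]. A call has 1 to 20 rows; each row is the pose to reach, as a shift and turn from the pose measured when the call began, along the tool's axes at that moment; what a row does not reach only later rows make up. A row lasts 1/8 s, in which the tool goes at most 62.5 mm and 10.7 degrees, less where a joint would pass 70% of its speed; a pose out of reach is approached as far as the arm can. A call with a gripper value outside its range is refused whole. The fingers move at their own pace and stop on an object; FORCE is the grip in N (left out, the last holds). Time passes only in rows, so rows that repeat a pose let the fingers close. It gives the time, the measured TCP pose, the force and the opening at its end, in the units of the state.
- arm.observe(): the state, without advancing time (a new reading comes with each control period).
- arm.get_image(name): name is "scene" or "top" or "wrist"; returns the picture (384x512x3 uint8, blue, green, red); there is no depth.
- arm.camera_params(name): a dict with "camera_matrix" (3x3 intrinsics, pixels), "rvec" (rotation vector, rad) and "tvec" (3), from world to camera coordinates, as OpenCV has them. Camera axes: x right, y down, z forward; pixel columns grow to the right and rows downward; lengths in m; the calibration is good to about 2 mm. A picture is of the moment at which its call begins: read the wrist's pose just before it. camera_params takes no time and is no camera call; for the wrist camera it gives the pose at the moment of the call.
- arm.sign_off(): hands the job in, once; it reports no verdict.
The state is a dict: "clock": time; "joints": joint angles; "dq": joint speeds; "joint_efforts": joint torques, N m; "position": TCP position; "ee_rot": TCP orientation; "force": force on the tool from outside, world axes, zero at the start; "ft_torque": the same for the moment, N m; "width": opening from 0.0 (shut) to 1.0 (fully open).
Only numpy, scipy, OpenCV 4.12 (cv2) and the standard library are available. Lean on these libraries where they do the work, as an engineer would, in place of code of your own. Each camera call takes 0.05 s, during which the arm holds its last target.

## Working session

There is one attempt and no reset: what is moved stays moved. The work goes in short steps, Python scripts to look and compute and a shell command to move; the robot and the scene stay as the last step left them, time stands still between calls to the robot, and variables do not carry over. Pictures are saved under pics/ and viewed, and the job is handed in when it is done.

```bash
ls; mkdir -p pics; python3 - <<'E'
from cell import arm
import cv2
s=arm.observe();print(s, arm.hold_point_z)
for n in("scene","top","wrist"):
    p=arm.camera_params(n);print(n,p)
    cv2.imwrite(f"pics/a_{n}.png",arm.get_image(n))
E
```

```text
pics
{'clock': 0.0, 'joints': array([ 1.00842542,  0.43523566,  0.02496239,  1.57409657, -0.01159306,
        1.134003  , -0.07505708]), 'dq': array([-2.95239335e-04, -1.34925687e-04, -6.97500628e-05, -8.19020289e-04,
        1.12383112e-04, -1.69323422e-04, -1.78036709e-03]), 'joint_efforts': array([ 2.02876501e-03, -6.67855954e+01,  9.85342786e-01, -3.14450955e+01,
       -6.08766871e-02,  4.32056480e-02,  1.34619095e-04]), 'position': array([ 0.2770624 , -0.55965858,  0.22593719]), 'ee_rot': array([-2.66857242e+00,  1.65645194e+00,  2.24439803e-03]), 'force': array([-0.07174705, -0.73903085,  0.32439472]), 'ft_torque': array([-0.03706251, -0.07479122, -0.06813419]), 'width': 1.0013200589544988} 0.0188
scene {'camera_matrix': array([[378.411741  ,   0.        , 254.50050287],
       [  0.        , 378.411741  , 195.37099292],
       [  0.        ,   0.        ,   1.        ]]), 'rvec': array([ 0.59927905, -2.62640004,  1.1768121 ]), 'tvec': array([0.4604151 , 0.22446018, 0.80834968])}
top {'camera_matrix': array([[459.75306443,   0.        , 258.36962255],
       [  0.        , 459.75306443, 182.44275861],
       [  0.        ,   0.        ,   1.        ]]), 'rvec': array([ 2.13181852, -2.13409679,  0.22831914]), 'tvec': array([-0.05073169,  0.53743431,  1.10127011])}
wrist {'camera_matrix': array([[321.9975445 ,   0.        , 256.62655825],
       [  0.        , 321.9975445 , 199.58967614],
       [  0.        ,   0.        ,   1.        ]]), 'rvec': array([-2.47425073,  1.53686776,  0.20606403]), 'tvec': array([-0.62375864, -0.03337772,  0.39182569])}
```

View pics/a_scene.png

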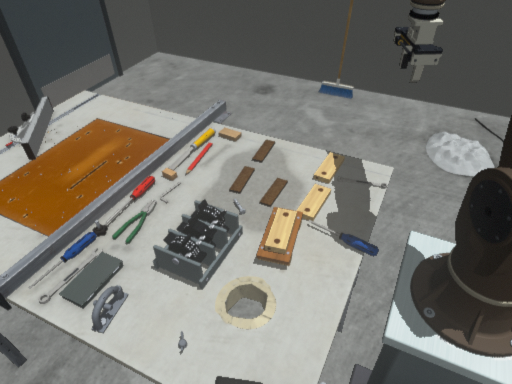

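View pics/a_top.png

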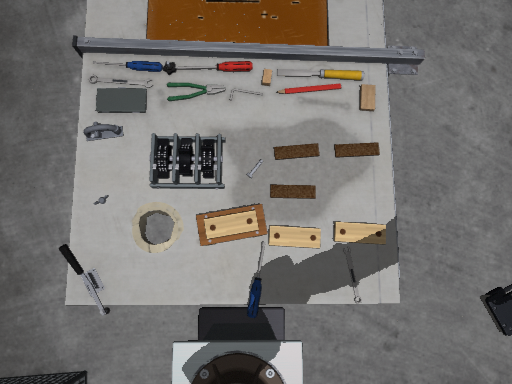

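View pics/a_wrist.png

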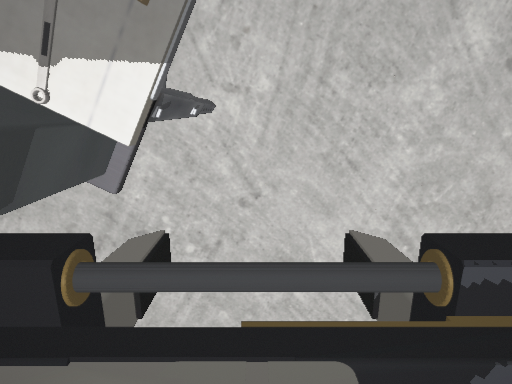

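```bash
cat > h.py <<'E'
from cell import arm
import cv2, numpy as np
from scipy.spatial.transform import Rotation as R
def unproj(p,uv,z):
    K=p["camera_matrix"];Rm=cv2.Rodrigues(p["rvec"])[0];t=np.array(p["tvec"]).ravel()
    uv=np.atleast_2d(np.asarray(uv,float));d=np.c_[(uv-[K[0,2],K[1,2]])/[K[0,0],K[1,1]],np.ones(len(uv))]@Rm
    c=-Rm.T@t;s=(z-c[2])/d[:,2];return c+d*s[:,None]
def proj(p,X):
    return cv2.projectPoints(np.atleast_2d(np.asarray(X,float)),p["rvec"],np.asarray(p["tvec"],float),p["camera_matrix"],None)[0].reshape(-1,2)
def snap(n,name):
    p=arm.camera_params(n);im=arm.get_image(n);cv2.imwrite(f"pics/{name}.png",im);return p,im
def blobs(im,lo,hi,amin,amax):
    m=cv2.inRange(cv2.cvtColor(im,cv2.COLOR_BGR2HSV),lo,hi)
    m=cv2.morphologyEx(m,cv2.MORPH_CLOSE,np.ones((5,5),np.uint8))
    cs=cv2.findContours(m,cv2.RETR_EXTERNAL,cv2.CHAIN_APPROX_NONE)[0]
    return [c.reshape(-1,2) for c in cs if amin<cv2.contourArea(c)<amax],m
def rectw(p,c,z):
    X=unproj(p,c,z)[:,:2]
    (cx,cy),(w,h),a=cv2.minAreaRect((X*1000).astype(np.float32))
    b=cv2.boxPoints(((cx,cy),(w,h),a))
    e=b[1]-b[0];f=b[2]-b[1];l=e if np.linalg.norm(e)>np.linalg.norm(f) else f
    if l[1]<0:l=-l
    return np.array([cx,cy])/1000,np.degrees(np.arctan2(-l[0],l[1])),sorted([w,h])  # yaw: long axis = y rotated by yaw
def tool():
    s=arm.observe();return np.array(s["position"]),R.from_rotvec(s["ee_rot"]),s
E
python3 - <<'E'
from h import *
p=arm.camera_params("top");im=cv2.imread("pics/a_top.png")
hsv=cv2.cvtColor(im,cv2.COLOR_BGR2HSV)
for uv in[(294,232),(230,230),(205,238),(350,227),(378,237),(297,150),(292,190),(357,150)]:print(uv,hsv[uv[1],uv[0]],unproj(p,uv,0.01)[0])
W=arm.camera_params("wrist");Rm=cv2.Rodrigues(W["rvec"])[0];c=-Rm.T@W["tvec"];x,r,_=tool();print("cam in tool",r.inv().apply(c-x),(r.inv().as_matrix()@Rm.T).round(3))
print(r.as_matrix().round(3))
c=im[110:260,140:410];cv2.imwrite("pics/a_crop.png",cv2.resize(c,None,fx=2.9,fy=2.9,interpolation=cv2.INTER_CUBIC))
E
```

```text
(294, 232) [ 18  97 190] [ 0.41669696 -0.14285413  0.01      ]
(230, 230) [ 18  95 202] [0.42200039 0.02031743 0.01      ]
(205, 238) [ 13 158 129] [0.40184177 0.08342375 0.01      ]
(350, 227) [ 18  96 193] [ 0.42929074 -0.28701436  0.01      ]
(378, 237) [ 18  97 100] [ 0.40364207 -0.35795232  0.01      ]
(297, 150) [ 15 127  88] [ 0.63270991 -0.15467289  0.01      ]
(292, 190) [ 14 134  84] [ 0.52547994 -0.13960371  0.01      ]
(357, 150) [ 13 142  81] [ 0.63319306 -0.31402219  0.01      ]
cam in tool [ 9.80761455e-06 -6.89112259e-02 -1.59496045e-01] [[ 1.    -0.001 -0.001]
 [ 0.001  0.966  0.259]
 [ 0.001 -0.259  0.966]]
[[ 0.444 -0.896 -0.001]
 [-0.896 -0.444  0.001]
 [-0.001  0.    -1.   ]]
```

View pics/a_crop.png

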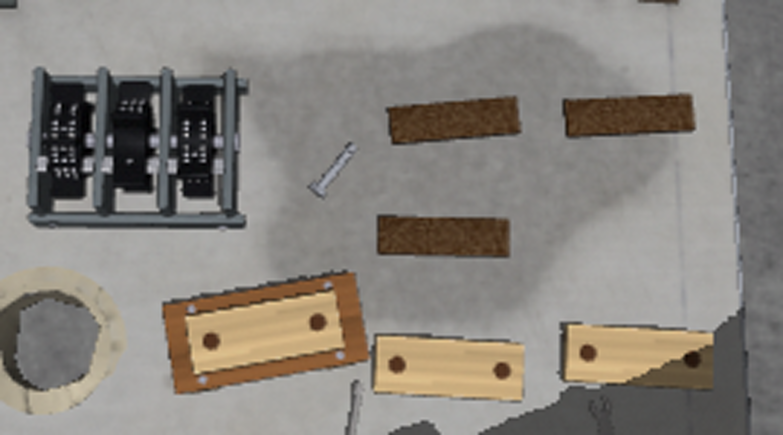

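```bash
cat >> h.py <<'E'
def goto(x,y,z,yaw):
    """print dp/rot from current pose to target TCP, tool down, jaw axis at yaw deg from world x"""
    P,r,s=tool();a=np.radians(yaw)
    T=R.from_matrix(np.c_[[np.cos(a),np.sin(a),0],[np.sin(a),-np.cos(a),0],[0,0,-1]])
    d=r.inv().apply(np.array([x,y,z])-P);rv=(r.inv()*T).as_rotvec()
    print("dp",d.round(4).tolist(),"rot",rv.round(4).tolist(),"rows>=%.1f"%max(np.linalg.norm(d)/.0625,np.degrees(np.linalg.norm(rv))/10.7))
WOOD=((14,60,70),(24,125,255));SLIP=((5,90,50),(19,200,125));CARR=((8,135,95),(17,200,200))
E
python3 - <<'E'
from h import *
p=arm.camera_params("top");im=cv2.imread("pics/a_top.png")
for n,c,z in(("board",WOOD,.018),("slip",SLIP,.008),("carr",CARR,.03)):
    B,m=blobs(im,*c,300,3000)
    for b in B:print(n,rectw(p,b,z),b.mean(0).round(0))
goto(.52,-.14,.20,0)
E
```

```text
board (array([ 0.40529926, -0.14276022]), np.float32(-3.1860113), [50.46497344970703, 130.24913024902344]) [294. 236.]
board (array([ 0.41471069, -0.30906876]), np.float32(-3.6219356), [50.457984924316406, 130.46990966796875]) [360. 233.]
board (array([0.4422536 , 0.01949954]), np.float32(9.368992), [64.39212036132812, 134.41476440429688]) [230. 223.]
board (array([ 0.7787149 , -0.34688196]), np.float32(84.818634), [37.9605827331543, 72.1511459350586]) [368.  97.]
slip (array([0.43689291, 0.01745881]), np.float32(10.16903), [79.7296142578125, 171.89456176757812]) [230. 226.]
slip (array([ 0.52324353, -0.13994339]), np.float32(0.02686169), [31.676340103149414, 115.08576965332031]) [292. 191.]
slip (array([ 0.63067657, -0.15238257]), np.float32(5.0960007), [33.234867095947266, 115.91519927978516]) [296. 151.]
slip (array([ 0.63568842, -0.31357932]), np.float32(2.995091), [33.525150299072266, 115.48578643798828]) [357. 149.]
carr (array([0.43461725, 0.01687874]), np.float32(9.949783), [76.8422622680664, 166.7863311767578]) [231. 224.]
carr (array([0.98778772, 0.0041675 ]), np.float32(0.5239418), [134.9196014404297, 490.16973876953125]) [238.  34.]
dp [-0.2684, -0.4039, 0.0264] rot [-0.0006, 0.0011, -1.1111] rows>=7.8
```

```bash
python3 -m pendant '[{"dp":[-0.268,-0.404,0.026],"rotation":[0,0,-1.111],"fingers":0.3},{"dp":[-0.268,-0.404,0.026],"rotation":[0,0,-1.111],"fingers":0.3},{"dp":[-0.268,-0.404,0.026],"rotation":[0,0,-1.111],"fingers":0.3},{"dp":[-0.268,-0.404,0.026],"rotation":[0,0,-1.111],"fingers":0.3},{"dp":[-0.268,-0.404,0.026],"rotation":[0,0,-1.111],"fingers":0.3},{"dp":[-0.268,-0.404,0.026],"rotation":[0,0,-1.111],"fingers":0.3},{"dp":[-0.268,-0.404,0.026],"rotation":[0,0,-1.111],"fingers":0.3},{"dp":[-0.268,-0.404,0.026],"rotation":[0,0,-1.111],"fingers":0.3},{"dp":[-0.268,-0.404,0.026],"rotation":[0,0,-1.111],"fingers":0.3},{"dp":[-0.268,-0.404,0.026],"rotation":[0,0,-1.111],"fingers":0.3},{"dp":[-0.268,-0.404,0.026],"rotation":[0,0,-1.111],"fingers":0.3},{"dp":[-0.268,-0.404,0.026],"rotation":[0,0,-1.111],"fingers":0.3}]' 20
python3 - <<'E'
from h import *
print(tool()[2]["width"])
p,im=snap("wrist","b_wrist")
q,_=snap("scene","b_scene")
for n,c,z in(("board",WOOD,.018),("slip",SLIP,.008)):
    B,m=blobs(im,*c,1000,60000)
    for b in B:print(n,rectw(p,b,z),b.mean(0).round(0))
E
```

```text
clock: 1.65
position: [0.5198, -0.1416, 0.2004]
ee_rot: [-3.141, 0.003, 0.001]
force: [0.2, 1.1, -0.7]
width: 0.347
0.3473656077211494
board (array([ 0.57298224, -0.31745313]), np.float32(89.87679), [14.063755989074707, 462.5029602050781]) [301. 323.]
board (array([ 0.62702789, -0.15007726]), np.float32(5.054724), [32.10464096069336, 109.36384582519531]) [357. 182.]
board (array([ 0.52263232, -0.14030952]), np.float32(-0.79951805), [32.81538009643555, 113.30662536621094]) [261. 173.]
board (array([ 0.40657446, -0.14165829]), np.float32(-3.8292797), [51.946998596191406, 125.27857208251953]) [155. 179.]
board (array([ 0.43411426, -0.01523895]), np.float32(5.236127), [69.142822265625, 100.3743896484375]) [166.  52.]
slip (array([ 0.62998389, -0.15190533]), np.float32(5.054694), [33.34381103515625, 112.0024642944336]) [357. 184.]
slip (array([ 0.52323138, -0.14230092]), np.float32(-0.6659553), [32.57423400878906, 116.5999984741211]) [260. 176.]
slip (array([ 0.43573676, -0.01272052]), np.float32(9.897498), [84.47775268554688, 110.88240814208984]) [173.  56.]
```

View pics/b_wrist.png

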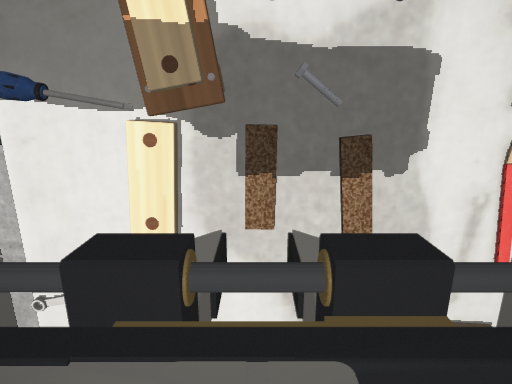

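View pics/b_scene.png

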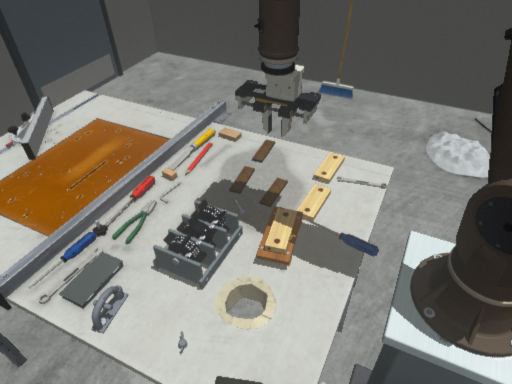

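```bash
python3 -m pendant '[{"dp":[0.003,0,0.05],"rotation":[0,0,0],"fingers":-0.2},{"dp":[0.003,0,0.1],"rotation":[0,0,0],"fingers":-0.2},{"dp":[0.003,0,0.15],"rotation":[0,0,0],"fingers":-0.2},{"dp":[0.003,0,0.18],"rotation":[0,0,0],"fingers":-0.2},{"dp":[0.003,0,0.195],"rotation":[0,0,0],"fingers":-0.2},{"dp":[0.003,0,0.197],"rotation":[0,0,0],"fingers":-0.2},{"dp":[0.003,0,0.197],"rotation":[0,0,0],"fingers":-0.2}]' 20

```

```text
clock: 2.62
position: [0.5237, -0.1412, 0.0045]
ee_rot: [-3.141, 0.003, -0.002]
force: [0.2, -0.3, 0.7]
width: 0.599
```

```bash
python3 -m pendant '[{"dp":[0,0,0.002],"rotation":[0,0,0],"fingers":-0.2},{"dp":[0,0,0.002],"rotation":[0,0,0],"fingers":1},{"dp":[0,0,0.002],"rotation":[0,0,0],"fingers":1},{"dp":[0,0,0.002],"rotation":[0,0,0],"fingers":1},{"dp":[0,0,0.002],"rotation":[0,0,0],"fingers":1},{"dp":[0,0,0.002],"rotation":[0,0,0],"fingers":1},{"dp":[0,0,0.002],"rotation":[0,0,0],"fingers":1}]' 20
python3 - <<'E'
from h import *
snap("scene","c_scene")
p,im=snap("top","c_top")
E
```

```text
clock: 3.5
position: [0.5238, -0.1412, 0.0027]
ee_rot: [-3.141, 0.003, -0.002]
force: [-1.3, -0.6, 5.9]
width: 0.363
```

```bash
python3 -m pendant '[{"dp":[0,0,-0.05],"rotation":[0,0,0],"fingers":1},{"dp":[0,0,-0.1],"rotation":[0,0,0],"fingers":1},{"dp":[-0.03,-0.05,-0.15],"rotation":[0,0,-0.08],"fingers":1},{"dp":[-0.06,-0.1,-0.19],"rotation":[0,0,-0.17],"fingers":1},{"dp":[-0.087,-0.158,-0.2],"rotation":[0,0,-0.17],"fingers":1},{"dp":[-0.087,-0.158,-0.2],"rotation":[0,0,-0.17],"fingers":1},{"dp":[-0.087,-0.158,-0.2],"rotation":[0,0,-0.17],"fingers":1},{"dp":[-0.087,-0.158,-0.2],"rotation":[0,0,-0.17],"fingers":1}]'
python3 - <<'E'
from h import *
p,im=snap("wrist","d_wrist")
for n,c,z in(("board",WOOD,.048),("carr",CARR,.03),("slip",SLIP,.008)):
    B,m=blobs(im,*c,1000,60000)
    for b in B:print(n,rectw(p,b,z),b.mean(0).round(0))
x,r,s=tool();print(x,s["width"],r.as_matrix().round(3))
E
```

```text
clock: 4.6
position: [0.437, 0.0159, 0.2023]
ee_rot: [3.13, 0.263, 0.001]
force: [0.2, 0.2, -0.4]
width: 0.364
board (array([ 0.49342548, -0.11716381]), np.float32(-80.47362), [42.97931671142578, 385.5707092285156]) [284. 319.]
board (array([0.43274808, 0.01580467]), np.float32(11.732754), [72.42467498779297, 167.4305419921875]) [251. 186.]
slip (array([ 0.46296027, -0.15012932]), np.float32(-80.470116), [47.07773971557617, 77.55846405029297]) [253. 309.]
slip (array([0.43608228, 0.00790659]), np.float32(9.929573), [83.42143249511719, 187.9678955078125]) [255. 177.]
[0.43700573 0.01573206 0.20213865] 0.3619326231989226 [[ 0.986  0.166  0.001]
 [ 0.166 -0.986  0.   ]
 [ 0.001  0.    -1.   ]]
```

View pics/d_wrist.png

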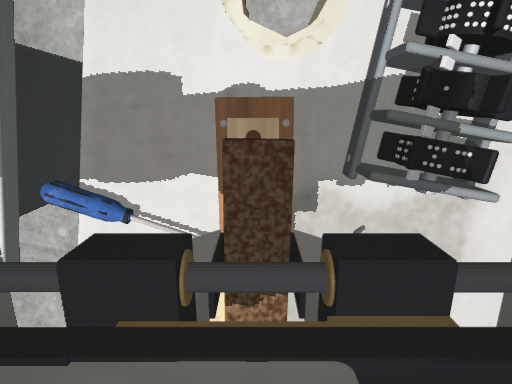

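```bash
python3 - <<'E'
from h import *
p=arm.camera_params("top");im=cv2.imread("pics/a_top.png")
hsv=cv2.cvtColor(im,cv2.COLOR_BGR2HSV)
B,m=blobs(im,(14,60,150),(24,118,255),500,3000)
for b in B:print("wood",rectw(p,b,.048),b.mean(0).round(0),cv2.contourArea(b.reshape(-1,1,2)))
# carrier outer incl. board
B,m=blobs(im,(8,60,95),(24,200,255),2000,6000)
for b in B:print("carrier",rectw(p,b,.03),b.mean(0).round(0))
# bores
for box in [(195,205,270,245),(268,222,322,250)]:
    x0,y0,x1,y1=box
    g=cv2.cvtColor(im,cv2.COLOR_BGR2GRAY)[y0:y1,x0:x1]
    big=cv2.resize(g,None,fx=8,fy=8,interpolation=cv2.INTER_CUBIC)
    mm=(big<90).astype(np.uint8)
    cs=cv2.findContours(mm,cv2.RETR_EXTERNAL,cv2.CHAIN_APPROX_NONE)[0]
    for c in cs:
        a=cv2.contourArea(c)/64
        if 5<a<60:
            M=cv2.moments(c);u=np.array([M["m10"]/M["m00"],M["m01"]/M["m00"]]);u=(u+.5)/8-.5+[x0,y0]
            print(box,a,u,unproj(p,u,.048 if x0<200 else .018)[0])
x,r,s=tool();W=arm.camera_params("wrist")
e=unproj(W,[(223,139),(294,139)],x[2]+.0053);print("slip end in tool",r.inv().apply(e-x).round(4))
E
```

```text
wood (array([ 0.40279889, -0.14040364]), np.float32(-3.4246988), [47.77648162841797, 125.43553924560547]) [295. 236.] 923.0
wood (array([ 0.41467139, -0.30310065]), np.float32(-0.105657384), [46.95379638671875, 126.16996002197266]) [357. 230.] 660.0
wood (array([0.43348404, 0.01685097]), np.float32(9.91817), [48.89836120605469, 128.59793090820312]) [231. 224.] 963.5
carrier (array([ 0.43315884, -0.05048094]), np.float32(-1.1924665), [105.8410873413086, 312.37933349609375]) [257. 229.]
(195, 205, 270, 245) 32.96875 [201.45211295 233.2019451 ] [0.41095456 0.08887409 0.048     ]
(195, 205, 270, 245) 13.9140625 [268.44196846 232.51294919] [ 0.41241123 -0.07581471  0.048     ]
(195, 205, 270, 245) 20.96875 [212.24968952 227.11860407] [0.42586074 0.06264009 0.048     ]
(195, 205, 270, 245) 25.15625 [260.22586698 221.07067805] [ 0.4406961  -0.05566618  0.048     ]
(195, 205, 270, 245) 21.0234375 [249.01415985 220.65211972] [ 0.44175653 -0.027911    0.048     ]
(195, 205, 270, 245) 9.1796875 [208.3668617 217.1081383] [0.45062021 0.07260638 0.048     ]
(195, 205, 270, 245) 11.0234375 [219.25417848 215.1019224 ] [0.45559132 0.04578899 0.048     ]
(195, 205, 270, 245) 12.25 [230.28930166 213.12284758] [0.46050849 0.01853007 0.048     ]
(195, 205, 270, 245) 11.0390625 [242.10552312 211.07963258] [ 0.4655991  -0.01074317  0.048     ]
(195, 205, 270, 245) 6.3828125 [251.32326091 209.48870359] [ 0.46957315 -0.03363844  0.048     ]
(268, 222, 322, 250) 20.046875 [312.6412867  237.29028644] [ 0.40261712 -0.18909222  0.018     ]
(268, 222, 322, 250) 20.0546875 [276.41081515 235.21168517] [ 0.40800124 -0.09731752  0.018     ]
(268, 222, 322, 250) 14.859375 [268.1813442  234.13139678] [ 0.41075515 -0.07650947  0.018     ]
(268, 222, 322, 250) 12.5546875 [283.6138379  225.33223138] [ 0.43297368 -0.11590473  0.018     ]
slip end in tool [[-0.0166 -0.0578 -0.0053]
 [ 0.0169 -0.0577 -0.0053]]
```

```bash
python3 - <<'E'
from h import *
goto(.4335,.0183,.0515,9.95)
E
```

```text
dp [-0.0031, -0.0031, 0.1506] rot [0.0, -0.0005, -0.0069] rows>=2.4
```

```bash
python3 -m pendant '[{"dp":[-0.003,-0.003,0.05],"rotation":[0,0,-0.007],"fingers":1},{"dp":[-0.003,-0.003,0.1],"rotation":[0,0,-0.007],"fingers":1},{"dp":[-0.003,-0.003,0.13],"rotation":[0,0,-0.007],"fingers":1},{"dp":[-0.003,-0.003,0.145],"rotation":[0,0,-0.007],"fingers":1},{"dp":[-0.003,-0.003,0.1505],"rotation":[0,0,-0.007],"fingers":1},{"dp":[-0.003,-0.003,0.151],"rotation":[0,0,-0.007],"fingers":1},{"dp":[-0.003,-0.003,0.151],"rotation":[0,0,-0.007],"fingers":1}]'
python3 -c "
from h import *
goto(.4335,.0183,.0515,9.95)"
```

```text
clock: 5.52
position: [0.4344, 0.0182, 0.052]
ee_rot: [3.13, 0.272, 0.003]
force: [0.0, 0.2, 0.4]
width: 0.367
dp [-0.0009, -0.0003, 0.0005] rot [0.0003, -0.0022, -0.0001] rows>=0.0
```

```bash
python3 -m pendant '[{"dp":[-0.0012,0,0.001],"rotation":[0,0,0],"fingers":1},{"dp":[-0.0012,0,0.001],"rotation":[0,0,0],"fingers":1},{"dp":[-0.0012,0,0.001],"rotation":[0,0,0],"fingers":0},{"dp":[-0.0012,0,0.001],"rotation":[0,0,0],"fingers":0},{"dp":[-0.001,0,0],"rotation":[0,0,0],"fingers":0},{"dp":[-0.001,0,-0.06],"rotation":[0,0,0],"fingers":0},{"dp":[-0.001,0,-0.12],"rotation":[0,0,0],"fingers":-0.5},{"dp":[-0.001,0.05,-0.14],"rotation":[0,0,0],"fingers":-0.5},{"dp":[-0.001,0.1,-0.15],"rotation":[0,0,0.1],"fingers":-0.5},{"dp":[-0.001,0.10,-0.15],"rotation":[0,0,0.15],"fingers":-0.5},{"dp":[-0.001,0.10,-0.15],"rotation":[0,0,0.15],"fingers":-0.5}]'
python3 - <<'E'
from h import *
p,im=snap("wrist","e_wrist")
t,ti=snap("top","e_top")
for n,c,z in(("board",WOOD,.018),("slip",SLIP,.056)):
    B,m=blobs(im,*c,1000,60000)
    for b in B:print(n,rectw(p,b,z),b.mean(0).round(0))
E
```

```text
clock: 6.9
position: [0.4502, -0.0808, 0.202]
ee_rot: [-3.141, -0.036, -0.003]
force: [-0.1, 0.8, -0.2]
width: 0.748
board (array([ 0.57081726, -0.24761499]), np.float32(-88.79953), [29.39466094970703, 394.0989685058594]) [348. 322.]
board (array([ 0.6224892 , -0.11619965]), np.float32(5.38046), [32.683319091796875, 45.81895065307617]) [411. 213.]
board (array([ 0.40535364, -0.12669225]), np.float32(-3.5716918), [50.6611213684082, 110.12354278564453]) [219. 223.]
board (array([0.432927  , 0.01072861]), np.float32(6.502435), [70.46526336669922, 163.49671936035156]) [239.  90.]
slip (array([ 0.6029751 , -0.10486305]), np.float32(5.09705), [29.319156646728516, 41.49481201171875]) [410. 213.]
slip (array([0.43258142, 0.01681455]), np.float32(8.950086), [34.32408905029297, 117.78421783447266]) [239.  75.]
slip (array([0.43705084, 0.0038484 ]), np.float32(9.931767), [71.15748596191406, 143.8240509033203]) [247. 102.]
```

View pics/e_wrist.png

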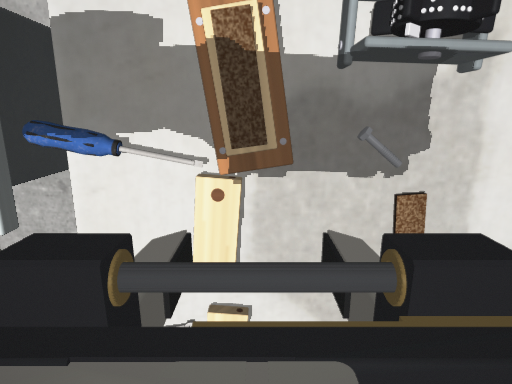

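View pics/e_top.png

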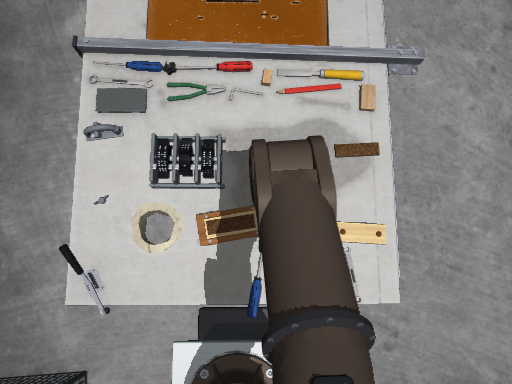

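```bash
python3 -c "
from h import *
goto(.4053,-.143,.003,-3.4)"
```

```text
dp [-0.0468, 0.062, 0.1987] rot [-0.0003, -0.0017, 0.0852] rows>=3.4
```

```bash
python3 -m pendant '[{"dp":[-0.047,0.062,0.03],"rotation":[0,0,0.085],"fingers":-0.5},{"dp":[-0.047,0.062,0.07],"rotation":[0,0,0.085],"fingers":-0.5},{"dp":[-0.047,0.062,0.12],"rotation":[0,0,0.085],"fingers":-0.5},{"dp":[-0.047,0.062,0.16],"rotation":[0,0,0.085],"fingers":-0.5},{"dp":[-0.047,0.062,0.185],"rotation":[0,0,0.085],"fingers":-0.5},{"dp":[-0.047,0.062,0.197],"rotation":[0,0,0.085],"fingers":-0.5},{"dp":[-0.047,0.062,0.199],"rotation":[0,0,0.085],"fingers":-0.5},{"dp":[-0.047,0.062,0.199],"rotation":[0,0,0.085],"fingers":-0.5}]'
python3 -c "
from h import *
goto(.4053,-.143,.003,-3.4)"
```

```text
clock: 8.0
position: [0.4057, -0.1429, 0.0034]
ee_rot: [-3.14, 0.092, -0.004]
force: [0.7, 0.0, 0.6]
width: 0.751
dp [-0.0004, 0.0001, 0.0004] rot [-0.0002, -0.0028, 0.0009] rows>=0.0
```

```bash
python3 -m pendant '[{"dp":[0,0,0],"rotation":[0,0,0],"fingers":1},{"dp":[0,0,0],"rotation":[0,0,0],"fingers":1},{"dp":[0,0,0],"rotation":[0,0,0],"fingers":1},{"dp":[0,0,0],"rotation":[0,0,0],"fingers":1},{"dp":[0,0,0],"rotation":[0,0,0],"fingers":1},{"dp":[0,0,-0.05],"rotation":[0,0,0],"fingers":1},{"dp":[0,0,-0.1],"rotation":[0,0,0],"fingers":1},{"dp":[0,0,-0.16],"rotation":[0,0,0],"fingers":1},{"dp":[0.02,-0.05,-0.16],"rotation":[0,0,-0.1],"fingers":1},{"dp":[0.03,-0.1,-0.16],"rotation":[0,0,-0.23],"fingers":1},{"dp":[0.018,-0.162,-0.16],"rotation":[0,0,-0.233],"fingers":1},{"dp":[0.018,-0.162,-0.16],"rotation":[0,0,-0.233],"fingers":1},{"dp":[0.018,-0.162,-0.16],"rotation":[0,0,-0.233],"fingers":1}]'
python3 - <<'E'
from h import *
p,im=snap("wrist","f_wrist")
t,ti=snap("top","f_top")
goto(.4335,.0172,.0605,9.95)
E
```

```text
clock: 9.62
position: [0.4324, 0.0175, 0.1634]
ee_rot: [3.129, 0.275, 0.004]
force: [1.2, -1.3, -0.7]
width: 0.543
dp [0.0008, -0.0007, 0.1028] rot [0.001, -0.0023, -0.0011] rows>=1.6
```

View pics/f_wrist.png

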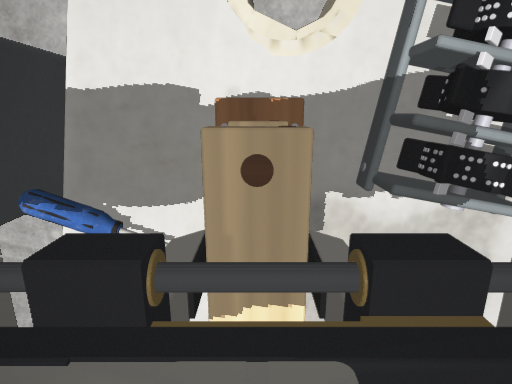

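```bash
python3 - <<'E'
from h import *
x,r,s=tool();W=arm.camera_params("wrist");im=cv2.imread("pics/f_wrist.png")
e=unproj(W,[(203,128),(312,128),(257,170),(207,225),(308,225)],x[2]+.0146);print(r.inv().apply(e-x).round(4))
E
```

```text
[[-0.0243 -0.0633 -0.0147]
 [ 0.0236 -0.0632 -0.0146]
 [-0.0006 -0.0446 -0.0146]
 [-0.0244 -0.0182 -0.0147]
 [ 0.0237 -0.0181 -0.0146]]
```

```bash
python3 -m pendant '[{"dp":[0.001,-0.001,0.05],"rotation":[0,-0.002,0],"fingers":1},{"dp":[0.001,-0.001,0.085],"rotation":[0,-0.002,0],"fingers":1},{"dp":[0.001,-0.001,0.099],"rotation":[0,-0.002,0],"fingers":1},{"dp":[0.001,-0.001,0.102],"rotation":[0,-0.002,0],"fingers":1},{"dp":[0.001,-0.001,0.103],"rotation":[0,-0.002,0],"fingers":1},{"dp":[0.001,-0.001,0.103],"rotation":[0,-0.002,0],"fingers":1}]'
python3 -c "
from h import *
goto(.4336,.0178,.060,9.95)"
```

```text
clock: 10.48
position: [0.4344, 0.0175, 0.0613]
ee_rot: [3.129, 0.27, 0.003]
force: [-0.2, -0.1, -2.0]
width: 0.544
dp [-0.0007, -0.0004, 0.0013] rot [0.0013, -0.002, -0.0013] rows>=0.0
```

```bash
python3 -m pendant '[{"dp":[-0.001,-0.0005,0.0016],"rotation":[0,0,0],"fingers":1},{"dp":[-0.001,-0.0005,0.0018],"rotation":[0,0,0],"fingers":1},{"dp":[-0.001,-0.0005,0.0018],"rotation":[0,0,0],"fingers":-0.4},{"dp":[-0.001,-0.0005,0.0018],"rotation":[0,0,0],"fingers":-0.4},{"dp":[-0.001,-0.0005,0.0015],"rotation":[0,0,0],"fingers":-0.4},{"dp":[-0.001,0,-0.05],"rotation":[0,0,0],"fingers":-0.4},{"dp":[-0.001,0,-0.10],"rotation":[0,0,0],"fingers":-0.3},{"dp":[0.02,0.05,-0.14],"rotation":[0,0,0.05],"fingers":-0.2},{"dp":[0.07,0.10,-0.14],"rotation":[0,0,0.1],"fingers":-0.2},{"dp":[0.12,0.10,-0.14],"rotation":[0,0,0.1],"fingers":-0.2},{"dp":[0.16,0.10,-0.14],"rotation":[0,0,0.1],"fingers":-0.2},{"dp":[0.16,0.10,-0.14],"rotation":[0,0,0.1],"fingers":-0.2},{"dp":[0.16,0.10,-0.14],"rotation":[0,0,0.1],"fingers":-0.2}]'
python3 - <<'E'
from h import *
p,im=snap("wrist","g_wrist")
t,ti=snap("top","g_top")
for n,c,z in(("board",WOOD,.074),("slip",SLIP,.008)):
    B,m=blobs(im,*c,1000,60000)
    for b in B:print(n,rectw(p,b,z),b.mean(0).round(0))
print("top")
for n,c,z in(("board",((14,60,150),(24,118,255)),.074),("slip",SLIP,.008)):
    B,m=blobs(ti,*c,500,6000)
    for b in B:print(n,rectw(t,b,z),b.mean(0).round(0))
E
```

```text
clock: 12.1
position: [0.608, -0.0534, 0.2012]
ee_rot: [3.139, 0.114, 0.001]
force: [-0.1, -0.5, -0.5]
width: 0.6
board (array([ 0.69609058, -0.18383899]), np.float32(-85.895424), [11.818811416625977, 353.4554443359375]) [333. 323.]
board (array([ 0.62300592, -0.09846748]), np.float32(5.376744), [27.232219696044922, 47.011234283447266]) [270. 239.]
board (array([0.4530925 , 0.01553239]), np.float32(9.899046), [90.21733856201172, 146.8637237548828]) [ 79. 107.]
slip (array([ 0.62785339, -0.12450636]), np.float32(4.084168), [32.300758361816406, 57.68110275268555]) [270. 238.]
slip (array([0.42775519, 0.01657945]), np.float32(9.411193), [90.4122085571289, 180.0476837158203]) [112. 109.]
top
slip (array([0.43782904, 0.01041969]), np.float32(9.771667), [79.33432006835938, 155.2960205078125]) [236. 222.]
```

View pics/g_wrist.png

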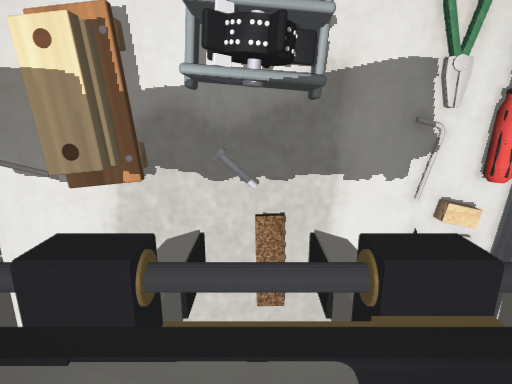

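View pics/g_top.png

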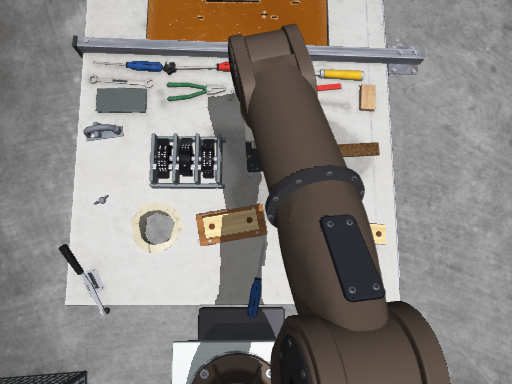

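```bash
python3 - <<'E'
from h import *
W=arm.camera_params("wrist")
print(unproj(W,[(270,214),(270,305)],.008).round(4))
p=arm.camera_params("top");im=cv2.imread("pics/g_top.png")
x0,y0,x1,y1=(195,205,270,245)
big=cv2.resize(im[y0:y1,x0:x1],None,fx=10,fy=10,interpolation=cv2.INTER_CUBIC);cv2.imwrite("pics/g_crop.png",big)
m=(cv2.cvtColor(big,cv2.COLOR_BGR2GRAY)<90).astype(np.uint8)
for c in cv2.findContours(m,cv2.RETR_EXTERNAL,cv2.CHAIN_APPROX_NONE)[0]:
    a=cv2.contourArea(c)/100
    if 14<a<40:
        M=cv2.moments(c);u=(np.array([M["m10"]/M["m00"],M["m01"]/M["m00"]])+.5)/10-.5+[x0,y0];print(a,u,unproj(p,u,.074)[0])
goto(.6303,-.152,.003,5)
E
```

```text
[[ 0.6256 -0.0952  0.008 ]
 [ 0.6353 -0.2136  0.008 ]]
16.56 [211.29880233 225.98952295] [0.42617162 0.06299756 0.074     ]
32.355 [249.044787   219.54422552] [ 0.44166922 -0.02788034  0.074     ]
dp [0.0151, 0.0993, 0.1989] rot [0.0016, -0.0014, -0.015] rows>=3.6
```

View pics/g_crop.png

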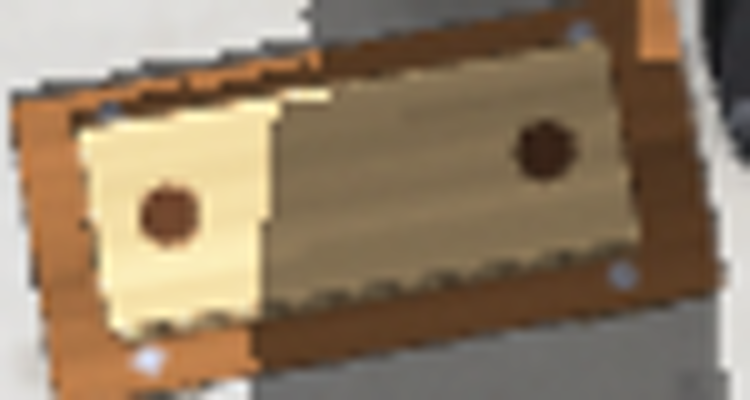

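```bash
python3 -m pendant '[{"dp":[0.015,0.06,0.03],"rotation":[0,0,-0.015],"fingers":-0.2},{"dp":[0.015,0.0995,0.07],"rotation":[0,0,-0.015],"fingers":-0.2},{"dp":[0.015,0.0995,0.12],"rotation":[0,0,-0.015],"fingers":-0.2},{"dp":[0.015,0.0995,0.16],"rotation":[0,0,-0.015],"fingers":-0.2},{"dp":[0.015,0.0995,0.185],"rotation":[0,0,-0.015],"fingers":-0.2},{"dp":[0.015,0.0995,0.197],"rotation":[0,0,-0.015],"fingers":-0.2},{"dp":[0.015,0.0995,0.199],"rotation":[0,0,-0.015],"fingers":-0.2},{"dp":[0.015,0.0995,0.199],"rotation":[0,0,-0.015],"fingers":-0.2}]'
python3 -c "
from h import *
goto(.6303,-.1525,.0027,5)"
```

```text
clock: 13.2
position: [0.6309, -0.1523, 0.0041]
ee_rot: [3.137, 0.137, 0.005]
force: [-1.0, 0.7, 0.1]
width: 0.601
dp [-0.0006, 0.0001, 0.0014] rot [0.0021, -0.0029, -0.0001] rows>=0.0
```

```bash
python3 -m pendant '[{"dp":[-0.0006,0,0.0015],"rotation":[0,0,0],"fingers":-0.2},{"dp":[-0.0006,0,0.0015],"rotation":[0,0,0],"fingers":1},{"dp":[-0.0006,0,0.0015],"rotation":[0,0,0],"fingers":1},{"dp":[-0.0006,0,0.0015],"rotation":[0,0,0],"fingers":1},{"dp":[-0.0006,0,0.0015],"rotation":[0,0,0],"fingers":1},{"dp":[-0.0006,0,0.0015],"rotation":[0,0,0],"fingers":1},{"dp":[0,0,-0.05],"rotation":[0,0,0],"fingers":1},{"dp":[0,0,-0.1],"rotation":[0,0,0],"fingers":1},{"dp":[-0.03,-0.03,-0.15],"rotation":[0,0,0],"fingers":1},{"dp":[-0.08,-0.08,-0.18],"rotation":[0,0,-0.04],"fingers":1},{"dp":[-0.13,-0.13,-0.18],"rotation":[0,0,-0.08],"fingers":1},{"dp":[-0.182,-0.187,-0.18],"rotation":[0,0,-0.086],"fingers":1},{"dp":[-0.182,-0.187,-0.18],"rotation":[0,0,-0.086],"fingers":1},{"dp":[-0.182,-0.187,-0.18],"rotation":[0,0,-0.086],"fingers":1},{"dp":[-0.182,-0.187,-0.18],"rotation":[0,0,-0.086],"fingers":1}]'
python3 - <<'E'
from h import *
p,im=snap("wrist","i_wrist");snap("top","i_top")
goto(.4335,.0178,.0775,9.95)
E
```

```text
clock: 15.08
position: [0.4333, 0.018, 0.1833]
ee_rot: [3.127, 0.271, 0.006]
force: [0.4, -1.3, -0.4]
width: 0.367
dp [-0.0003, -0.0003, 0.1056] rot [0.0022, -0.0029, -0.0019] rows>=1.7
```

View pics/i_wrist.png

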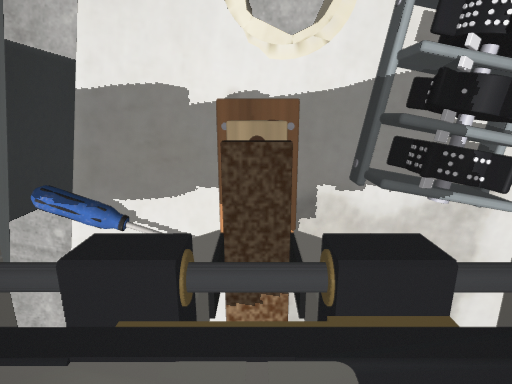

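View pics/i_top.png

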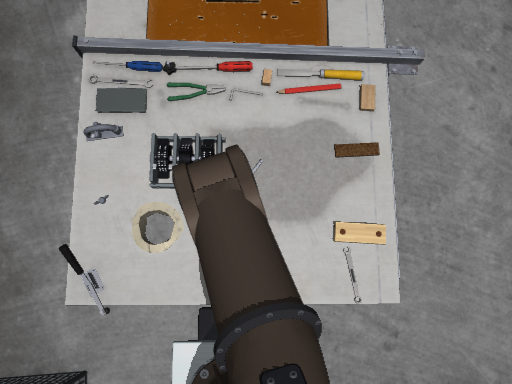

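```bash
python3 -m pendant '[{"dp":[-0.001,-0.001,0.05],"rotation":[0.002,-0.003,-0.002],"fingers":1},{"dp":[-0.001,-0.001,0.085],"rotation":[0.002,-0.003,-0.002],"fingers":1},{"dp":[-0.001,-0.001,0.1],"rotation":[0.002,-0.003,-0.002],"fingers":1},{"dp":[-0.001,-0.001,0.104],"rotation":[0.002,-0.003,-0.002],"fingers":1},{"dp":[-0.001,-0.001,0.1055],"rotation":[0.002,-0.003,-0.002],"fingers":1},{"dp":[-0.001,-0.001,0.1055],"rotation":[0.002,-0.003,-0.002],"fingers":1}]'
python3 -c "
from h import *
goto(.4334,.0186,.077,9.95)"
```

```text
clock: 15.92
position: [0.4335, 0.0184, 0.0784]
ee_rot: [3.129, 0.272, 0.002]
force: [0.2, 0.7, 0.2]
width: 0.366
dp [-0.0001, -0.0002, 0.0014] rot [0.0005, -0.0015, -0.0002] rows>=0.0
```

```bash
python3 -m pendant '[{"dp":[0,0,0.0016],"rotation":[0,0,0],"fingers":1},{"dp":[0,0,0.0018],"rotation":[0,0,0],"fingers":1},{"dp":[0,0,0.0018],"rotation":[0,0,0],"fingers":0},{"dp":[0,0,0.0018],"rotation":[0,0,0],"fingers":0},{"dp":[0,0,0.001],"rotation":[0,0,0],"fingers":0},{"dp":[0,0,-0.05],"rotation":[0,0,0],"fingers":0},{"dp":[0,0,-0.1],"rotation":[0,0,0],"fingers":-0.5},{"dp":[-0.01,0.05,-0.12],"rotation":[0,0,0.05],"fingers":-0.5},{"dp":[-0.03,0.11,-0.12],"rotation":[0,0,0.15],"fingers":-0.5},{"dp":[-0.04,0.16,-0.12],"rotation":[0,0,0.23],"fingers":-0.5},{"dp":[-0.055,0.22,-0.12],"rotation":[0,0,0.236],"fingers":-0.5},{"dp":[-0.065,0.261,-0.12],"rotation":[0,0,0.236],"fingers":-0.5},{"dp":[-0.065,0.261,-0.12],"rotation":[0,0,0.236],"fingers":-0.5},{"dp":[-0.065,0.261,-0.12],"rotation":[0,0,0.236],"fingers":-0.5}]'
python3 - <<'E'
from h import *
p,im=snap("wrist","j_wrist");t,ti=snap("top","j_top")
for n,c,z in(("board",WOOD,.018),("slip",SLIP,.082)):
    B,m=blobs(im,*c,1000,60000)
    for b in B:print(n,rectw(p,b,z),b.mean(0).round(0))
a=cv2.imread("pics/i_top.png")
for b in blobs(a,*WOOD,300,3000)[0]:print(rectw(t,b,.018),b.mean(0).round(0))
print("stack top")
for c,z in((SLIP,.082),):
    for b in blobs(ti,*c,300,6000)[0]:print(rectw(t,b,z),b.mean(0).round(0))
E
```

```text
clock: 17.68
position: [0.4144, -0.249, 0.1983]
ee_rot: [-3.139, 0.097, -0.002]
force: [-0.2, 0.4, 0.2]
width: 0.751
board (array([ 0.51845282, -0.43020642]), np.float32(86.358864), [13.99165153503418, 389.53143310546875]) [354. 323.]
board (array([ 0.41524911, -0.29482599]), np.float32(-3.6161683), [49.34027099609375, 100.59381103515625]) [261. 216.]
board (array([ 0.62866614, -0.2893349 ]), np.float32(3.2215278), [32.754859924316406, 69.13457489013672]) [455. 203.]
slip (array([ 0.58859552, -0.26856094]), np.float32(2.6775937), [26.719106674194336, 56.237850189208984]) [454. 203.]
(array([ 0.41486908, -0.30895816]), np.float32(-3.5446641), [50.2159423828125, 130.6488800048828]) [360. 233.]
(array([0.56341602, 0.06843314]), np.float32(19.609707), [41.28627014160156, 104.24150848388672]) [211. 175.]
(array([ 0.77847406, -0.3456312 ]), np.float32(87.08275), [37.837890625, 73.57028198242188]) [367.  97.]
stack top
(array([0.43065198, 0.00857837]), np.float32(9.799459), [74.87835693359375, 147.5331268310547]) [233. 225.]
(array([ 0.61593713, -0.29473126]), np.float32(2.9421096), [31.210071563720703, 108.828125]) [356. 149.]
```

View pics/j_wrist.png

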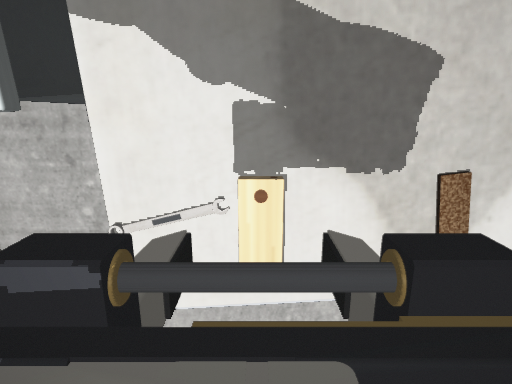

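View pics/j_top.png

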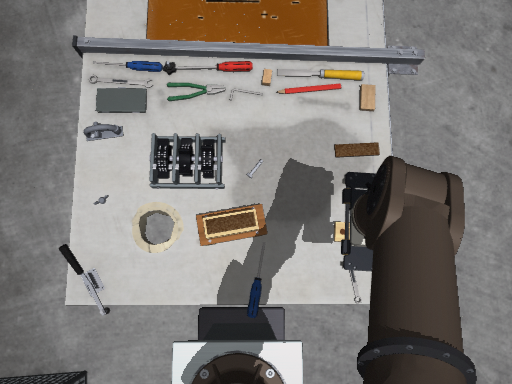

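```bash
python3 - <<'E'
from h import *
W=arm.camera_params("wrist");print(unproj(W,[(229,205),(215,208),(222,198),(180,217),(118,232),(238,265)],.003).round(3))
p=arm.camera_params("top");print(unproj(p,[(347,249),(345,252),(352,270)],.003).round(3))
goto(.4148,-.307,.003,-3.55)
E
```

```text
[[ 0.38  -0.278  0.003]
 [ 0.364 -0.281  0.003]
 [ 0.373 -0.27   0.003]
 [ 0.323 -0.289  0.003]
 [ 0.248 -0.303  0.003]
 [ 0.385 -0.354  0.003]]
[[ 0.374 -0.279  0.003]
 [ 0.366 -0.273  0.003]
 [ 0.321 -0.289  0.003]]
dp [0.0034, 0.0586, 0.1955] rot [-0.0004, -0.0016, 0.0017] rows>=3.3
```

```bash
python3 -m pendant '[{"dp":[0.003,0.06,0.03],"rotation":[0,0,0],"fingers":-0.35},{"dp":[0.003,0.06,0.07],"rotation":[0,0,0],"fingers":-0.35},{"dp":[0.003,0.06,0.12],"rotation":[0,0,0],"fingers":-0.35},{"dp":[0.003,0.06,0.16],"rotation":[0,0,0],"fingers":-0.35},{"dp":[0.003,0.06,0.183],"rotation":[0,0,0],"fingers":-0.35},{"dp":[0.003,0.06,0.194],"rotation":[0,0,0],"fingers":-0.35},{"dp":[0.003,0.06,0.196],"rotation":[0,0,0],"fingers":-0.35},{"dp":[0.003,0.06,0.196],"rotation":[0,0,0],"fingers":-0.35}]'
python3 -c "
from h import *
goto(.4148,-.309,.003,-3.55)"
```

```text
clock: 18.77
position: [0.415, -0.3084, 0.0033]
ee_rot: [3.14, -0.094, 0.004]
force: [-0.3, 0.2, 0.1]
width: 0.673
dp [-0.0002, 0.0006, 0.0003] rot [0.0003, -0.0028, 0.0022] rows>=0.0
```

```bash
python3 -m pendant '[{"dp":[0,0.0005,0],"rotation":[0,0,0],"fingers":1},{"dp":[0,0.0005,0],"rotation":[0,0,0],"fingers":1},{"dp":[0,0.0005,0],"rotation":[0,0,0],"fingers":1},{"dp":[0,0.0005,0],"rotation":[0,0,0],"fingers":1},{"dp":[0,0.0005,0],"rotation":[0,0,0],"fingers":1},{"dp":[0,0,-0.05],"rotation":[0,0,0],"fingers":1},{"dp":[0,0,-0.1],"rotation":[0,0,0],"fingers":1},{"dp":[0,0,-0.15],"rotation":[0,0,0],"fingers":1},{"dp":[0,-0.05,-0.17],"rotation":[0,0,-0.05],"fingers":1},{"dp":[0,-0.11,-0.17],"rotation":[0,0,-0.15],"fingers":1},{"dp":[0,-0.17,-0.17],"rotation":[0,0,-0.23],"fingers":1},{"dp":[0,-0.23,-0.17],"rotation":[0,0,-0.236],"fingers":1},{"dp":[-0.002,-0.29,-0.17],"rotation":[0,0,-0.236],"fingers":1},{"dp":[-0.002,-0.327,-0.17],"rotation":[0,0,-0.236],"fingers":1},{"dp":[-0.002,-0.327,-0.17],"rotation":[0,0,-0.236],"fingers":1},{"dp":[-0.002,-0.327,-0.17],"rotation":[0,0,-0.236],"fingers":1}]'
python3 - <<'E'
from h import *
p,im=snap("wrist","k_wrist")
goto(.4335,.0178,.087,9.95)
E
```

```text
clock: 20.78
position: [0.4318, 0.0175, 0.1731]
ee_rot: [3.128, 0.276, 0.004]
force: [0.3, 0.0, -0.9]
width: 0.544
dp [0.0015, -0.0006, 0.0861] rot [0.0015, -0.0021, 0.0011] rows>=1.4
```

View pics/k_wrist.png

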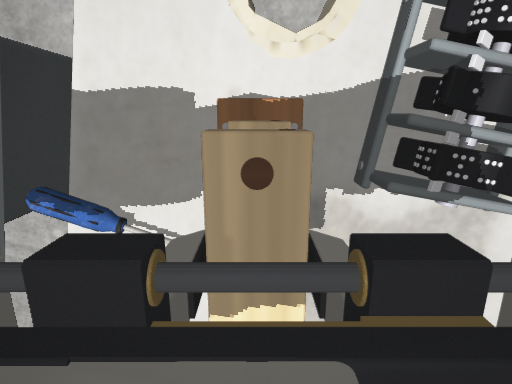

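```bash
python3 -m pendant '[{"dp":[0.0015,-0.0018,0.04],"rotation":[0.001,-0.002,0.001],"fingers":1},{"dp":[0.0015,-0.0018,0.07],"rotation":[0.001,-0.002,0.001],"fingers":1},{"dp":[0.0015,-0.0018,0.082],"rotation":[0.001,-0.002,0.001],"fingers":1},{"dp":[0.0015,-0.0018,0.085],"rotation":[0.001,-0.002,0.001],"fingers":1},{"dp":[0.0015,-0.0018,0.086],"rotation":[0.001,-0.002,0.001],"fingers":1},{"dp":[0.0015,-0.0018,0.086],"rotation":[0.001,-0.002,0.001],"fingers":1}]'
python3 -c "
from h import *
goto(.4333,.019,.0857,9.95)"
```

```text
clock: 21.58
position: [0.4339, 0.0189, 0.0879]
ee_rot: [3.129, 0.272, 0.003]
force: [0.4, 0.2, -1.6]
width: 0.545
dp [-0.0006, -0.0002, 0.0022] rot [0.0008, -0.0016, -0.0001] rows>=0.0
```

```bash
python3 -m pendant '[{"dp":[-0.0006,0,0.002],"rotation":[0,0,0],"fingers":1},{"dp":[-0.0006,0,0.0025],"rotation":[0,0,0],"fingers":1},{"dp":[-0.0006,0,0.0025],"rotation":[0,0,0],"fingers":1},{"dp":[-0.0006,0,0.0025],"rotation":[0,0,0],"fingers":-0.4},{"dp":[-0.0006,0,0.0025],"rotation":[0,0,0],"fingers":-0.4},{"dp":[0,0,0.001],"rotation":[0,0,0],"fingers":-0.4},{"dp":[0,0,-0.05],"rotation":[0,0,0],"fingers":-0.4},{"dp":[0,0,-0.1],"rotation":[0,0,0],"fingers":-0.3},{"dp":[0.05,0.05,-0.14],"rotation":[0,0,0],"fingers":0.5},{"dp":[0.1,0.1,-0.14],"rotation":[0,0,0],"fingers":1},{"dp":[0.15,0.1,-0.14],"rotation":[0,0,0],"fingers":1},{"dp":[0.19,0.1,-0.14],"rotation":[0,0,0],"fingers":1},{"dp":[0.19,0.1,-0.14],"rotation":[0,0,0],"fingers":1}]'
python3 - <<'E'
from h import *
t,im=snap("top","l_top");q,s=snap("scene","l_scene");p,w=snap("wrist","l_wrist")
x0,y0,x1,y1=(195,200,275,250)
big=cv2.resize(im[y0:y1,x0:x1],None,fx=10,fy=10,interpolation=cv2.INTER_CUBIC);cv2.imwrite("pics/l_crop.png",big)
m=(cv2.cvtColor(big,cv2.COLOR_BGR2GRAY)<100).astype(np.uint8)
for c in cv2.findContours(m,cv2.RETR_EXTERNAL,cv2.CHAIN_APPROX_NONE)[0]:
    a=cv2.contourArea(c)/100
    if 14<a<40:
        M=cv2.moments(c);u=(np.array([M["m10"]/M["m00"],M["m01"]/M["m00"]])+.5)/10-.5+[x0,y0];print(a,u,unproj(t,u,.1)[0])
cv2.imwrite("pics/l_sel.png",cv2.resize(im[125:200,140:235],None,fx=8,fy=8,interpolation=cv2.INTER_CUBIC))
cv2.imwrite("pics/l_scsel.png",cv2.resize(s[190:290,145:310],None,fx=4.8,fy=4.8,interpolation=cv2.INTER_CUBIC))
E
```

```text
clock: 23.2
position: [0.6403, -0.0459, 0.2269]
ee_rot: [-3.129, -0.273, -0.002]
force: [-0.5, -0.9, -0.8]
width: 0.155
16.545 [262.98678856 246.32548101] [ 0.37600695 -0.06040485  0.1       ]
19.15 [210.70074848 224.76750218] [0.42657516 0.06242303 0.1       ]
37.3 [249.267958   218.14865952] [ 0.44214031 -0.02830113  0.1       ]
```

View pics/l_crop.png

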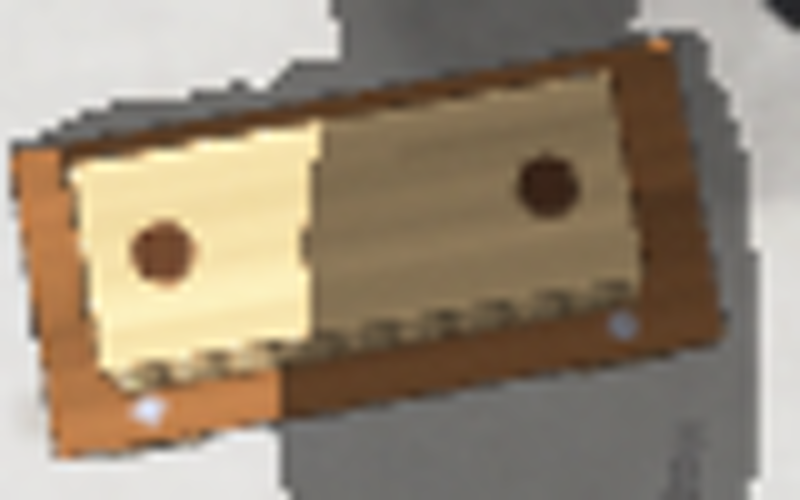

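View pics/l_sel.png

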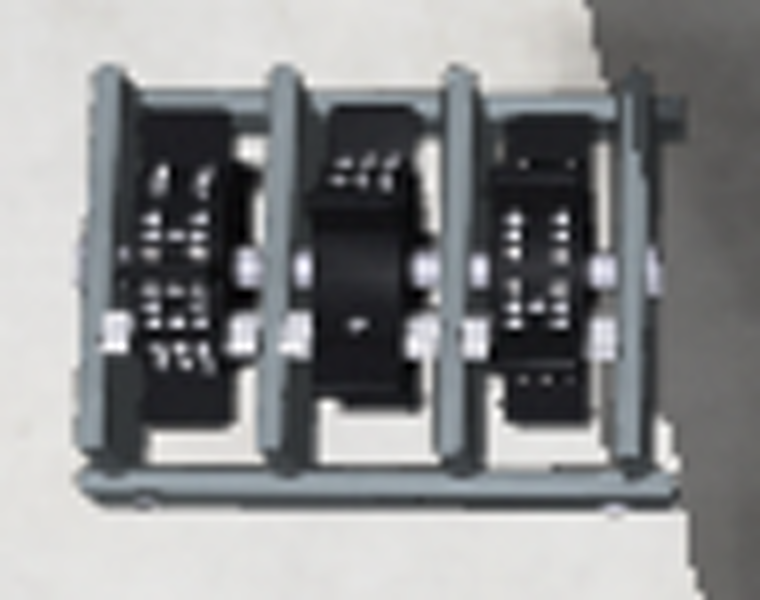

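View pics/l_scsel.png

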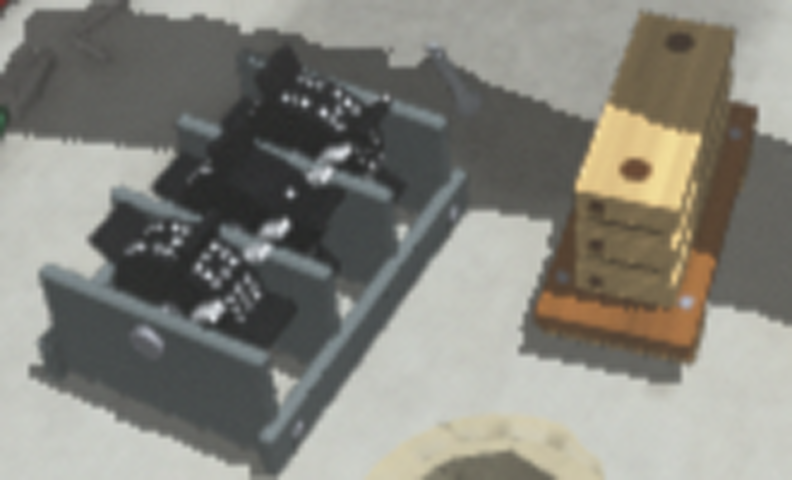

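View pics/l_wrist.png

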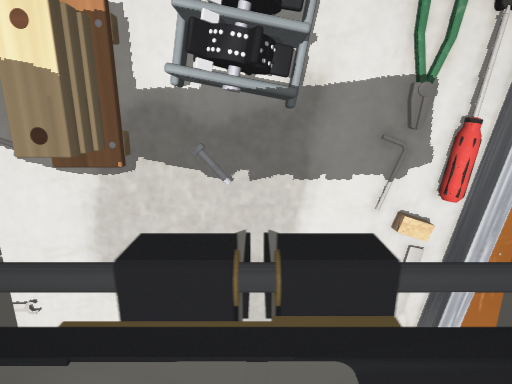

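```bash
python3 - <<'E'
from h import *
t=arm.camera_params("top")
f=lambda u,v:(140+(u+.5)/8-.5,125+(v+.5)/8-.5)
print("rail front line",unproj(t,[f(85,470),f(678,470)],.02).round(4))
# cheek tops: far and near ends z=.074
for n,a,b in(("L",(110,66),(92,450)),("2",(284,66),(272,460)),("3",(458,66),(454,460)),("R",(636,72),(628,460))):
    print(n,unproj(t,[f(*a),f(*b)],.074).round(4).tolist())
print("axle bits",unproj(t,[f(248,268),f(302,268),f(427,268),f(479,268),f(602,268)],.058).round(4).tolist())
goto(.57,.04,.27,0)
E
```

```text
rail front line [[0.5408 0.2252 0.02  ]
 [0.541  0.0355 0.02  ]]
L [[0.6589, 0.2111, 0.074], [0.5368, 0.2118, 0.074]]
2 [[0.6591, 0.157, 0.074], [0.5338, 0.1569, 0.074]]
3 [[0.6593, 0.1029, 0.074], [0.5339, 0.1013, 0.074]]
R [[0.6576, 0.0473, 0.074], [0.5339, 0.0482, 0.074]]
axle bits [[0.5981, 0.1689, 0.058], [0.5982, 0.152, 0.058], [0.5983, 0.1129, 0.058], [0.5983, 0.0967, 0.058], [0.5984, 0.0581, 0.058]]
dp [-0.0512, -0.0969, -0.0422] rot [0.0006, -0.0004, 0.1741] rows>=1.9
```

```bash
python3 -m pendant '[{"dp":[-0.051,-0.097,-0.042],"rotation":[0,0,0.174],"fingers":1},{"dp":[-0.051,-0.097,-0.042],"rotation":[0,0,0.174],"fingers":1},{"dp":[-0.051,-0.097,-0.042],"rotation":[0,0,0.174],"fingers":1},{"dp":[-0.051,-0.097,-0.042],"rotation":[0,0,0.174],"fingers":1},{"dp":[-0.051,-0.097,-0.042],"rotation":[0,0,0.174],"fingers":1}]'
python3 - <<'E'
from h import *
p,w=snap("wrist","m_wrist");print(tool()[0],tool()[2]["width"])
B,_=blobs(w,*SLIP,500,20000)
E
```

```text
clock: 23.98
position: [0.5702, 0.0384, 0.2693]
ee_rot: [3.14, -0.003, -0.0]
force: [-1.1, -0.3, 0.9]
width: 0.007
[0.57023649 0.03858982 0.26916236] 0.005281959180158521
```

View pics/m_wrist.png

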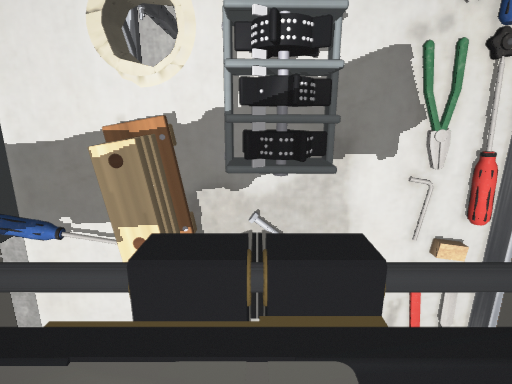

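```bash
python3 - <<'E'
import cv2
w=cv2.imread("pics/m_wrist.png");cv2.imwrite("pics/m_crop.png",cv2.resize(w[0:180,215:355],None,fx=5,fy=3.3*1,interpolation=cv2.INTER_CUBIC))
E
```

```text
(no output)
```

View pics/m_crop.png

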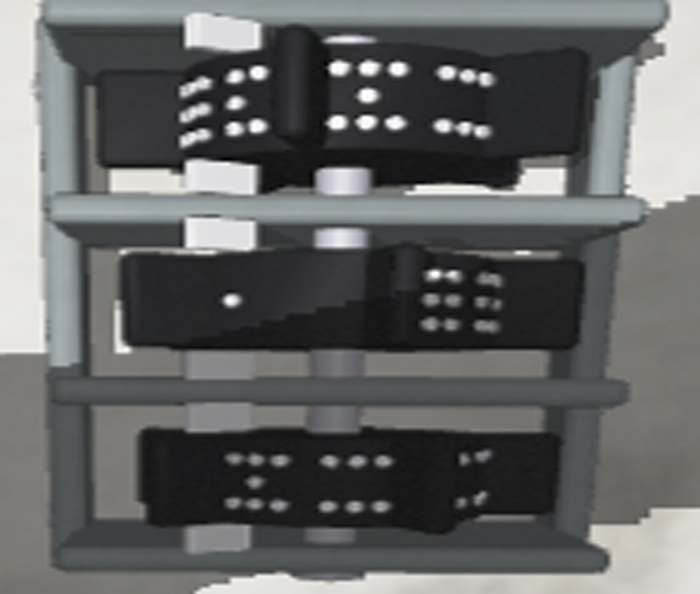

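```bash
cat >> h.py <<'E'
from scipy.optimize import minimize_scalar,brentq
AX=.598;YW={1:.1846,2:.1296,3:.0746}
def ang(p,u,w,r,dy=0.,lo=-80,hi=100,axx=None):
    """angle (deg, forward of up, towards the robot) at radius r on wheel w whose image column is u"""
    axx=AX if axx is None else axx
    f=lambda a:proj(p,[axx-r*np.sin(np.radians(a)),YW[w]+dy,.058+r*np.cos(np.radians(a))])[0]
    g=np.arange(lo,hi,.25);c=np.array([f(a) for a in g]);i=np.argmin(abs(c[:,0]-u));return g[i],c[i].round(1)
E
python3 - <<'E'
from h import *
W=arm.camera_params("wrist")
for w in(1,2,3):print(w,[proj(W,[AX-.034*np.sin(np.radians(a)),YW[w],.058+.034*np.cos(np.radians(a))])[0].round(1).tolist() for a in(0,54)], proj(W,[AX,YW[w],.058]).round(1))
for y in(.212,.157,.102,.047):print(proj(W,[[AX-.064,.0+y,.074],[AX+.064,y,.074],[AX-.0595*1,y,.085]]).round(1).tolist())
c=lambda x:215+(x+.5)/5-.5
for n,x,w,r in(("7mid",368,1,.034),("6mid",467,1,.034),("8col1",235,1,.034),("8col2",258,1,.034),("9",197,1,.034),("rib",300,1,.052),("1",232,2,.034),("rib2",410,2,.052),("7mid",256,3,.034),("6mid",356,3,.034),("rib3?",430,3,.052)):
    print(n,w,ang(W,c(x),w,r))
E
```

```text
1 [[286.5, 29.3], [257.4, 33.0]] [[283.6  37.5]]
2 [[285.3, 90.5], [257.5, 91.5]] [[282.6  92.6]]
3 [[284.2, 146.4], [257.7, 145.2]] [[281.8 143.4]]
[[220.1, 3.3], [350.8, 2.9], [223.6, -0.5]]
[[221.8, 63.7], [346.9, 63.3], [225.2, 62.0]]
[[223.4, 119.0], [343.3, 118.7], [226.7, 119.2]]
[[224.9, 170.0], [340.0, 169.6], [228.1, 171.7]]
7mid 1 (np.float64(-2.75), array([288.2,  29.3]))
6mid 1 (np.float64(-39.5), array([308. ,  31.3]))
8col1 1 (np.float64(43.5), array([261.6,  31.8]))
8col2 1 (np.float64(34.0), array([266.2,  30.9]))
9 1 (np.float64(65.5), array([254. ,  34.4]))
rib 1 (np.float64(13.5), array([274.6,  24.8]))
1 2 (np.float64(44.75), array([261. ,  91.2]))
rib2 2 (np.float64(-10.25), array([296.7,  89.2]))
7mid 3 (np.float64(33.75), array([265.8, 145.9]))
6mid 3 (np.float64(-2.75), array([285.8, 146.4]))
rib3? 3 (np.float64(-16.75), array([300.7, 148. ]))
```

```bash
python3 -m pendant '[{"dp":[0.02,-0.05,0.04],"rotation":[0,0,0],"fingers":1},{"dp":[0.04,-0.1,0.08],"rotation":[0,0,0],"fingers":1},{"dp":[0.04,-0.146,0.12],"rotation":[0,0,0],"fingers":1},{"dp":[0.04,-0.146,0.13],"rotation":[0,0,0],"fingers":1},{"dp":[0.04,-0.146,0.13],"rotation":[0,0,0],"fingers":1},{"dp":[0.04,-0.146,0.13],"rotation":[0,0,0],"fingers":1}]' 30
python3 - <<'E'
from h import *
goto(.610,.1846,.095,0)
q,s=snap("scene","n_scene")
cv2.imwrite("pics/n_crop.png",cv2.resize(s[150:290,130:310],None,fx=4.2,fy=4.2,interpolation=cv2.INTER_CUBIC))
E
```

```text
clock: 24.78
position: [0.6115, 0.1825, 0.1399]
ee_rot: [3.14, -0.007, 0.001]
force: [0.4, -0.1, -0.0]
width: 0.005
dp [-0.0016, -0.0022, 0.0449] rot [0.0017, -0.0008, -0.0047] rows>=0.7
```

View pics/n_crop.png

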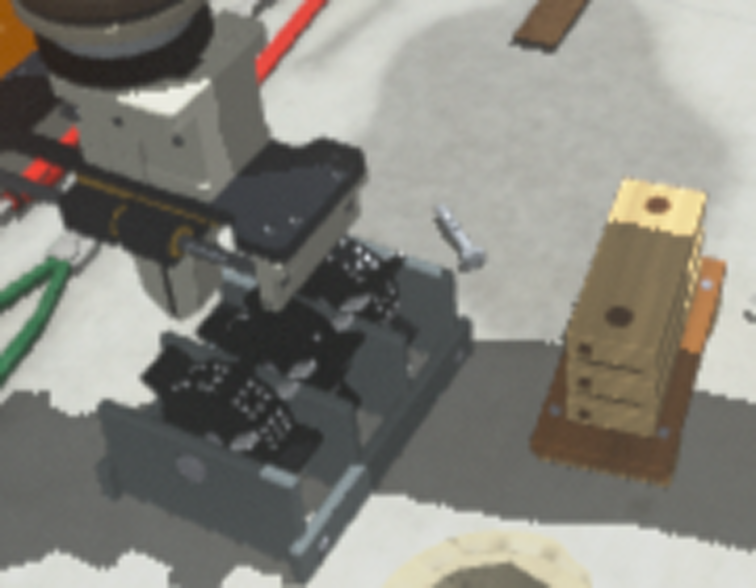

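```bash
python3 -m pendant '[{"dp":[0,-0.002,0.02],"rotation":[0,0,0],"fingers":1},{"dp":[0,-0.002,0.04],"rotation":[0,0,0],"fingers":1},{"dp":[0,-0.002,0.045],"rotation":[0,0,0],"fingers":1},{"dp":[0,-0.002,0.045],"rotation":[0,0,0],"fingers":1},{"dp":[-0.005,-0.002,0.045],"rotation":[0,0,0],"fingers":1},{"dp":[-0.01,-0.002,0.045],"rotation":[0,0,0],"fingers":1}]' 30
python3 -m pendant '[{"dp":[0,0,0],"rotation":[0,0,0],"fingers":1}]'
```

```text
clock: 25.58
position: [0.6023, 0.1849, 0.096]
ee_rot: [3.141, -0.008, 0.005]
force: [3.5, -0.2, 1.0]
width: -0.0
clock: 25.7
position: [0.6021, 0.1851, 0.0965]
ee_rot: [3.141, -0.007, 0.006]
force: [0.4, -0.4, 0.7]
width: 0.007
```

```bash
python3 -m pendant '[{"dp":[-0.003,0,0.001],"rotation":[0,0,0],"fingers":1},{"dp":[-0.003,0,0.001],"rotation":[0,0,0],"fingers":1}]'
python3 -m pendant '[{"dp":[-0.003,0,0.001],"rotation":[0,0,0],"fingers":1},{"dp":[-0.003,0,0.001],"rotation":[0,0,0],"fingers":1}]'
python3 -m pendant '[{"dp":[-0.003,0,0.001],"rotation":[0,0,0],"fingers":1},{"dp":[-0.003,0,0.001],"rotation":[0,0,0],"fingers":1}]'
```

```text
clock: 25.95
position: [0.5993, 0.1851, 0.0958]
ee_rot: [3.141, -0.007, 0.008]
force: [1.8, 0.5, 1.4]
width: 0.005
clock: 26.2
position: [0.5962, 0.1851, 0.0948]
ee_rot: [3.141, -0.007, 0.008]
force: [2.8, 0.4, 1.6]
width: 0.006
clock: 26.45
position: [0.5928, 0.1851, 0.0936]
ee_rot: [3.141, -0.007, 0.007]
force: [1.0, 0.1, 0.3]
width: 0.003
```

```bash
python3 -m pendant '[{"dp":[-0.003,0,-0.002],"rotation":[0,0,0],"fingers":1},{"dp":[-0.006,0,-0.002],"rotation":[0,0,0],"fingers":1},{"dp":[-0.006,0,-0.002],"rotation":[0,0,0],"fingers":1}]'
python3 -m pendant '[{"dp":[0.005,0,0],"rotation":[0,0,0],"fingers":1},{"dp":[0.008,0,-0.05],"rotation":[0,0,0],"fingers":1},{"dp":[0,0.05,-0.1],"rotation":[0,0,0],"fingers":1},{"dp":[-0.01,0.1,-0.15],"rotation":[0,0,0],"fingers":1},{"dp":[-0.01,0.12,-0.17],"rotation":[0,0,0],"fingers":1},{"dp":[-0.01,0.12,-0.17],"rotation":[0,0,0],"fingers":1},{"dp":[-0.01,0.12,-0.17],"rotation":[0,0,0],"fingers":1}]'
cat > look.py <<'E'
import sys
from h import *
p,w=snap("wrist",sys.argv[1]+"_wrist")
a=proj(p,[AX-.075,.235,.05])[0];b=proj(p,[AX+.075,.035,.05])[0]
u0,v0,u1,v1=[int(max(0,k)) for k in(a[0],a[1],b[0],b[1])]
print("crop origin",u0,v0,u1,v1)
cv2.imwrite("pics/"+sys.argv[1]+"_crop.png",cv2.resize(w[v0:v1,u0:u1],None,fx=4,fy=3,interpolation=cv2.INTER_CUBIC))
E
python3 look.py o
```

```text
clock: 26.82
position: [0.5864, 0.1852, 0.0956]
ee_rot: [3.141, -0.006, 0.007]
force: [1.2, 0.5, 2.0]
width: 0.008
clock: 27.7
position: [0.5746, 0.066, 0.2649]
ee_rot: [3.141, -0.006, 0.004]
force: [-0.0, 0.3, -0.9]
width: 0.004
crop origin 206 14 338 199
```

View pics/o_crop.png

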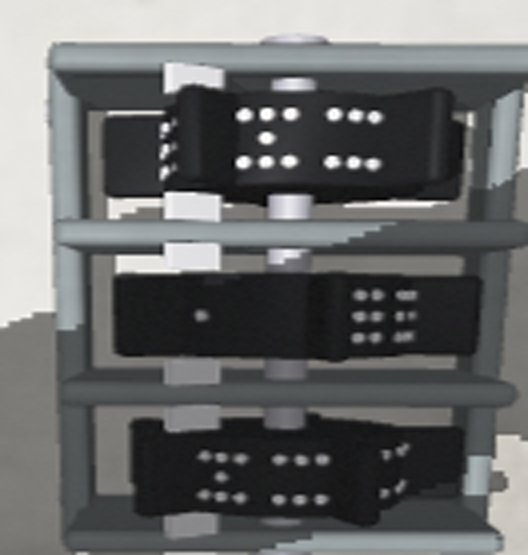

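```bash
cat > rd.py <<'E'
# args: cropname-origin u0 then triples wheel,figure,cropx ; prints theta in figures
import sys
from h import *
W=arm.camera_params("wrist");u0=int(sys.argv[1])
for a in sys.argv[2:]:
    w,k,x=a.split(",");a,_=ang(W,u0+(float(x)+.5)/4-.5,int(w),.034)
    print("wheel",w,"fig",k,"at",a,"theta",round(int(k)+(54-a)/36,3))
E
python3 rd.py 206 1,7,266 1,6,353 2,1,201 3,7,221 3,6,301
```

```text
wheel 1 fig 7 at 15.0 theta 8.083
wheel 1 fig 6 at -21.0 theta 8.083
wheel 2 fig 1 at 46.5 theta 1.208
wheel 3 fig 7 at 35.0 theta 7.528
wheel 3 fig 6 at -2.25 theta 7.562
```

```bash
python3 -m pendant '[{"dp":[0.04,-0.04,0.03],"rotation":[0,0,0],"fingers":1},{"dp":[0.074,-0.08,0.07],"rotation":[0,0,0],"fingers":1},{"dp":[0.074,-0.119,0.11],"rotation":[0,0,0],"fingers":1},{"dp":[0.074,-0.119,0.13],"rotation":[0,0,0],"fingers":1},{"dp":[0.074,-0.119,0.13],"rotation":[0,0,0],"fingers":1},{"dp":[0.074,-0.119,0.16],"rotation":[0,0,0],"fingers":1},{"dp":[0.074,-0.119,0.178],"rotation":[0,0,0],"fingers":1},{"dp":[0.074,-0.119,0.178],"rotation":[0,0,0],"fingers":1}]' 30
python3 -m pendant '[{"dp":[0,0,0],"rotation":[0,0,0],"fingers":1}]'
```

```text
clock: 28.75
position: [0.6494, 0.1842, 0.0865]
ee_rot: [3.141, -0.006, 0.003]
force: [0.4, 0.5, 0.8]
width: -0.0
clock: 28.88
position: [0.6497, 0.1841, 0.0875]
ee_rot: [3.141, -0.006, 0.004]
force: [-0.3, 0.3, -0.1]
width: 0.003
```

```bash
python3 -m pendant '[{"dp":[-0.01,0.0,0],"rotation":[0,0,0],"fingers":1},{"dp":[-0.02,0,0],"rotation":[0,0,0],"fingers":1},{"dp":[-0.03,0,-0.004],"rotation":[0,0,0],"fingers":1},{"dp":[-0.04,0,-0.008],"rotation":[0,0,0],"fingers":1},{"dp":[-0.05,0,-0.0095],"rotation":[0,0,0],"fingers":1},{"dp":[-0.058,0,-0.0095],"rotation":[0,0,0],"fingers":1},{"dp":[-0.064,0,-0.009],"rotation":[0,0,0],"fingers":1},{"dp":[-0.067,0,-0.009],"rotation":[0,0,0],"fingers":1},{"dp":[-0.067,0,-0.009],"rotation":[0,0,0],"fingers":1}]' 30
python3 -m pendant '[{"dp":[0.003,0,-0.005],"rotation":[0,0,0],"fingers":1},{"dp":[0.006,0,-0.03],"rotation":[0,0,0],"fingers":1},{"dp":[0.03,0,-0.04],"rotation":[0,0,0],"fingers":1},{"dp":[0.06,0,-0.04],"rotation":[0,0,0],"fingers":1},{"dp":[0.067,0,-0.04],"rotation":[0,0,0],"fingers":1},{"dp":[0.067,0,-0.01],"rotation":[0,0,0],"fingers":1},{"dp":[0.067,0,0.008],"rotation":[0,0,0],"fingers":1},{"dp":[0.067,0,0.009],"rotation":[0,0,0],"fingers":1}]'
```

```text
clock: 30.0
position: [0.5823, 0.1844, 0.0963]
ee_rot: [3.141, -0.006, 0.003]
force: [1.1, -0.6, 4.0]
width: 0.007
clock: 31.0
position: [0.6487, 0.184, 0.0863]
ee_rot: [3.14, -0.006, 0.001]
force: [-0.6, -0.2, 0.0]
width: 0.002
```

```bash
python3 -m pendant '[{"dp":[-0.01,0.0,-0.001],"rotation":[0,0,0],"fingers":1},{"dp":[-0.02,0,-0.001],"rotation":[0,0,0],"fingers":1},{"dp":[-0.03,0,-0.005],"rotation":[0,0,0],"fingers":1},{"dp":[-0.04,0,-0.009],"rotation":[0,0,0],"fingers":1},{"dp":[-0.05,0,-0.0105],"rotation":[0,0,0],"fingers":1},{"dp":[-0.057,0,-0.0105],"rotation":[0,0,0],"fingers":1},{"dp":[-0.063,0,-0.01],"rotation":[0,0,0],"fingers":1},{"dp":[-0.0665,0,-0.01],"rotation":[0,0,0],"fingers":1},{"dp":[-0.0665,0,-0.01],"rotation":[0,0,0],"fingers":1}]' 30
python3 -m pendant '[{"dp":[0.005,0,0],"rotation":[0,0,0],"fingers":1},{"dp":[0.008,0,-0.05],"rotation":[0,0,0],"fingers":1},{"dp":[0,0.05,-0.1],"rotation":[0,0,0],"fingers":1},{"dp":[-0.01,0.1,-0.15],"rotation":[0,0,0],"fingers":1},{"dp":[-0.01,0.12,-0.17],"rotation":[0,0,0],"fingers":1},{"dp":[-0.01,0.12,-0.17],"rotation":[0,0,0],"fingers":1},{"dp":[-0.01,0.12,-0.17],"rotation":[0,0,0],"fingers":1}]'
python3 look.py q
```

```text
clock: 32.12
position: [0.5815, 0.1842, 0.0959]
ee_rot: [3.14, -0.005, -0.001]
force: [0.1, -0.0, 1.1]
width: 0.004
clock: 33.0
position: [0.5707, 0.0651, 0.2653]
ee_rot: [3.141, -0.005, -0.004]
force: [0.1, 0.4, -0.7]
width: 0.003
crop origin 211 13 342 198
```

View pics/q_crop.png

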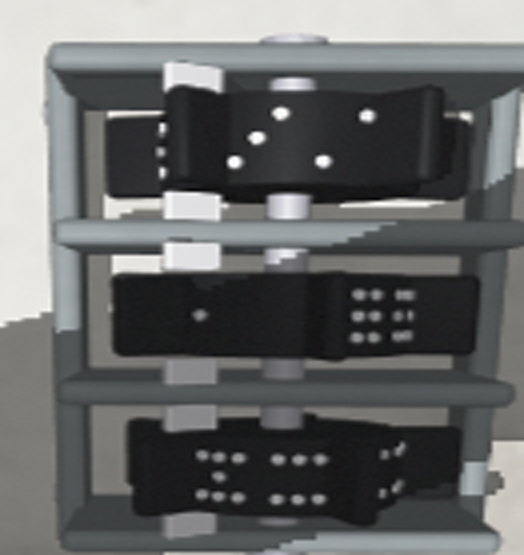

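```bash
python3 rd.py 211 1,3,257 1,2,345 2,1,200 3,7,219 3,6,299; python3 -c "
from h import *
goto(.649,.1846,.14,0)"
```

```text
wheel 1 fig 3 at 19.0 theta 3.972
wheel 1 fig 2 at -17.25 theta 3.979
wheel 2 fig 1 at 46.5 theta 1.208
wheel 3 fig 7 at 35.25 theta 7.521
wheel 3 fig 6 at -2.0 theta 7.556
dp [0.0787, -0.1192, 0.1245] rot [0.0009, 0.0031, -0.0019] rows>=3.0
```

```bash
python3 -m pendant '[{"dp":[0.04,-0.04,0.03],"rotation":[0,0,0],"fingers":1},{"dp":[0.078,-0.08,0.07],"rotation":[0,0.003,0],"fingers":1},{"dp":[0.078,-0.119,0.11],"rotation":[0,0.003,0],"fingers":1},{"dp":[0.078,-0.119,0.13],"rotation":[0,0.003,0],"fingers":1},{"dp":[0.078,-0.119,0.13],"rotation":[0,0.003,0],"fingers":1},{"dp":[0.078,-0.119,0.16],"rotation":[0,0.003,0],"fingers":1},{"dp":[0.078,-0.119,0.178],"rotation":[0,0.003,0],"fingers":1},{"dp":[0.078,-0.119,0.178],"rotation":[0,0.003,0],"fingers":1},{"dp":[0.078,-0.119,0.178],"rotation":[0,0.003,0],"fingers":1}]' 30
```

```text
clock: 34.17
position: [0.6484, 0.1841, 0.0875]
ee_rot: [3.141, -0.004, 0.001]
force: [-0.1, -0.3, -0.1]
width: 0.006
```

```bash
python3 -m pendant '[{"dp":[-0.01,0.0,0],"rotation":[0,0,0],"fingers":1},{"dp":[-0.02,0,0],"rotation":[0,0,0],"fingers":1},{"dp":[-0.03,0,-0.004],"rotation":[0,0,0],"fingers":1},{"dp":[-0.04,0,-0.008],"rotation":[0,0,0],"fingers":1},{"dp":[-0.05,0,-0.0095],"rotation":[0,0,0],"fingers":1},{"dp":[-0.056,0,-0.0095],"rotation":[0,0,0],"fingers":1},{"dp":[-0.061,0,-0.009],"rotation":[0,0,0],"fingers":1},{"dp":[-0.0635,0,-0.009],"rotation":[0,0,0],"fingers":1},{"dp":[-0.065,0,-0.009],"rotation":[0,0,0],"fingers":1},{"dp":[-0.065,0,-0.009],"rotation":[0,0,0],"fingers":1}]' 30
```

```text
clock: 35.42
position: [0.5832, 0.1842, 0.0962]
ee_rot: [3.141, -0.004, -0.0]
force: [1.8, -0.1, 0.0]
width: 0.007
```

```bash
python3 -m pendant '[{"dp":[0.005,0,0],"rotation":[0,0,0],"fingers":1},{"dp":[0.008,0,-0.05],"rotation":[0,0,0],"fingers":1},{"dp":[0,0.05,-0.1],"rotation":[0,0,0],"fingers":1},{"dp":[-0.01,0.1,-0.15],"rotation":[0,0,0],"fingers":1},{"dp":[-0.01,0.12,-0.17],"rotation":[0,0,0],"fingers":1},{"dp":[-0.01,0.12,-0.17],"rotation":[0,0,0],"fingers":1},{"dp":[-0.01,0.12,-0.17],"rotation":[0,0,0],"fingers":1}]'
python3 look.py r;python3 -c "
from h import *
goto(.598,.1296,.14,0)"
```

```text
clock: 36.3
position: [0.5724, 0.065, 0.2655]
ee_rot: [3.141, -0.003, -0.003]
force: [0.3, 0.5, -1.0]
width: 0.005
crop origin 210 13 341 198
dp [0.0261, -0.0642, 0.125] rot [0.0005, 0.0025, -0.0009] rows>=2.3
```

View pics/r_crop.png

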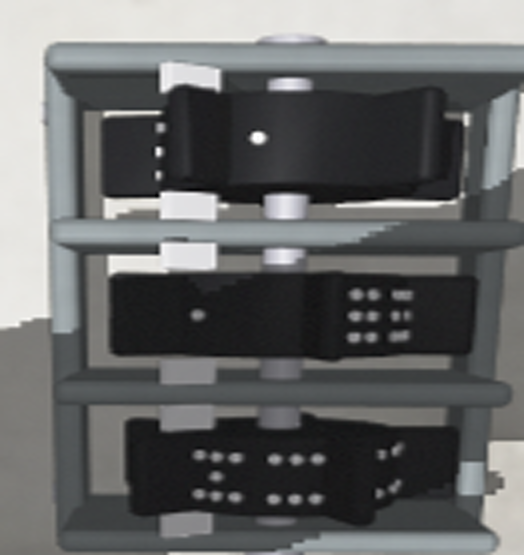

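```bash
python3 rd.py 210 1,1,258 2,1,197 3,7,216 3,6,297
```

```text
wheel 1 fig 1 at 17.25 theta 2.021
wheel 2 fig 1 at 46.5 theta 1.208
wheel 3 fig 7 at 35.25 theta 7.521
wheel 3 fig 6 at -2.25 theta 7.562
```

```bash
python3 -m pendant '[{"dp":[0.01,-0.04,0.04],"rotation":[0,0.002,0],"fingers":1},{"dp":[0.01,-0.0645,0.09],"rotation":[0,0.002,0],"fingers":1},{"dp":[0.01,-0.0645,0.12],"rotation":[0,0.002,0],"fingers":1},{"dp":[0.01,-0.0645,0.13],"rotation":[0,0.002,0],"fingers":1},{"dp":[0.01,-0.0645,0.155],"rotation":[0,0.002,0],"fingers":1},{"dp":[0.01,-0.0645,0.169],"rotation":[0,0.002,0],"fingers":1},{"dp":[0.01,-0.0645,0.169],"rotation":[0,0.002,0],"fingers":1},{"dp":[0.01,-0.0645,0.169],"rotation":[0,0.002,0],"fingers":1}]' 30
```

```text
clock: 37.35
position: [0.5824, 0.1302, 0.097]
ee_rot: [3.142, -0.001, 0.001]
force: [1.2, -0.7, -0.3]
width: 0.004
```

Push to x≈0.613, lift, return to the front and re-engage.

```bash
python3 -m pendant '[{"dp":[0.008,0,0],"rotation":[0,0,0],"fingers":1},{"dp":[0.016,0,0],"rotation":[0,0,0],"fingers":1},{"dp":[0.024,0,0],"rotation":[0,0,0],"fingers":1},{"dp":[0.0305,0,0],"rotation":[0,0,0],"fingers":1},{"dp":[0.0305,0,0],"rotation":[0,0,0],"fingers":1},{"dp":[0.0305,0,0],"rotation":[0,0,0],"fingers":1},{"dp":[0.027,0,-0.005],"rotation":[0,0,0],"fingers":1},{"dp":[0.02,0,-0.04],"rotation":[0,0,0],"fingers":1},{"dp":[-0.02,0,-0.04],"rotation":[0,0,0],"fingers":1},{"dp":[-0.036,0,-0.04],"rotation":[0,0,0],"fingers":1},{"dp":[-0.036,0,-0.02],"rotation":[0,0,0],"fingers":1},{"dp":[-0.036,0,0.003],"rotation":[0,0,0],"fingers":1},{"dp":[-0.036,0,0.006],"rotation":[0,0,0],"fingers":1}]' 30
```

```text
clock: 38.98
position: [0.5454, 0.1298, 0.0903]
ee_rot: [3.141, -0.001, -0.002]
force: [-0.8, -0.2, -0.3]
width: 0.006
```

```bash
python3 -m pendant '[{"dp":[0.01,0,0],"rotation":[0,0,0],"fingers":1},{"dp":[0.02,0,-0.001],"rotation":[0,0,0],"fingers":1},{"dp":[0.03,0,-0.004],"rotation":[0,0,0],"fingers":1},{"dp":[0.04,0,-0.007],"rotation":[0,0,0],"fingers":1},{"dp":[0.05,0,-0.007],"rotation":[0,0,0],"fingers":1},{"dp":[0.058,0,-0.0065],"rotation":[0,0,0],"fingers":1},{"dp":[0.064,0,-0.006],"rotation":[0,0,0],"fingers":1},{"dp":[0.0676,0,-0.006],"rotation":[0,0,0],"fingers":1},{"dp":[0.0676,0,-0.006],"rotation":[0,0,0],"fingers":1},{"dp":[0.063,0,-0.01],"rotation":[0,0,0],"fingers":1},{"dp":[0.055,0,-0.045],"rotation":[0,0,0],"fingers":1},{"dp":[0.02,0,-0.047],"rotation":[0,0,0],"fingers":1},{"dp":[0.001,0,-0.045],"rotation":[0,0,0],"fingers":1},{"dp":[0.001,0,-0.02],"rotation":[0,0,0],"fingers":1},{"dp":[0.001,0,-0.002],"rotation":[0,0,0],"fingers":1},{"dp":[0.001,0,0],"rotation":[0,0,0],"fingers":1}]' 30
```

```text
clock: 40.98
position: [0.5457, 0.1294, 0.0891]
ee_rot: [3.14, -0.001, -0.005]
force: [-0.2, -0.7, 0.4]
width: 0.002
```

```bash
python3 -m pendant '[{"dp":[0.01,0,-0.001],"rotation":[0,0,0],"fingers":1},{"dp":[0.02,0,-0.002],"rotation":[0,0,0],"fingers":1},{"dp":[0.03,0,-0.005],"rotation":[0,0,0],"fingers":1},{"dp":[0.04,0,-0.008],"rotation":[0,0,0],"fingers":1},{"dp":[0.05,0,-0.008],"rotation":[0,0,0],"fingers":1},{"dp":[0.058,0,-0.0075],"rotation":[0,0,0],"fingers":1},{"dp":[0.064,0,-0.007],"rotation":[0,0,0],"fingers":1},{"dp":[0.0672,0,-0.007],"rotation":[0,0,0],"fingers":1},{"dp":[0.0672,0,-0.007],"rotation":[0,0,0],"fingers":1}]' 30
python3 -m pendant '[{"dp":[-0.005,0,0],"rotation":[0,0,0],"fingers":1},{"dp":[-0.008,0,-0.05],"rotation":[0,0,0],"fingers":1},{"dp":[-0.02,0.03,-0.1],"rotation":[0,0,0],"fingers":1},{"dp":[-0.04,0.06,-0.15],"rotation":[0,0,0],"fingers":1},{"dp":[-0.04,0.065,-0.17],"rotation":[0,0,0],"fingers":1},{"dp":[-0.04,0.065,-0.17],"rotation":[0,0,0],"fingers":1},{"dp":[-0.04,0.065,-0.17],"rotation":[0,0,0],"fingers":1}]'
python3 look.py s;python3 -c "
from h import *
goto(.546,.1296,.14,0)"
```

```text
clock: 42.1
position: [0.613, 0.1294, 0.0956]
ee_rot: [3.14, -0.001, -0.005]
force: [-0.7, 0.6, -0.6]
width: 0.002
clock: 42.98
position: [0.5731, 0.0649, 0.2648]
ee_rot: [3.14, -0.0, -0.007]
force: [-0.2, -0.0, -0.6]
width: 0.008
crop origin 210 13 341 198
dp [-0.0263, -0.0647, 0.1245] rot [0.0015, 0.0053, 0.0002] rows>=2.3
```

View pics/s_crop.png

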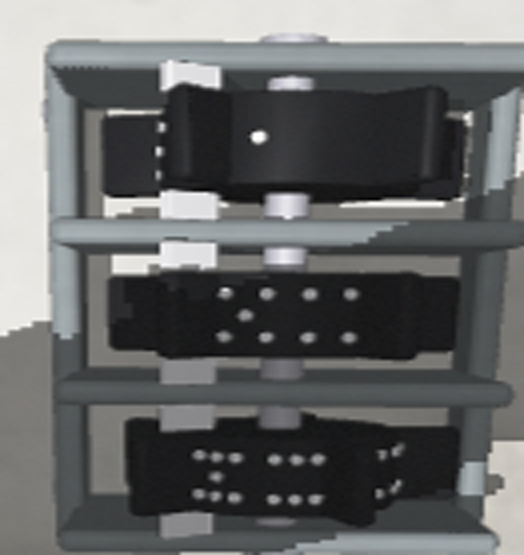

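```bash
python3 rd.py 210 2,5,245 2,4,330
```

```text
wheel 2 fig 5 at 21.5 theta 5.903
wheel 2 fig 4 at -15.0 theta 5.917
```

```bash
python3 -m pendant '[{"dp":[-0.02,-0.04,0.04],"rotation":[0,0,0],"fingers":1},{"dp":[-0.028,-0.0645,0.09],"rotation":[0,0.004,0],"fingers":1},{"dp":[-0.028,-0.0645,0.12],"rotation":[0,0.004,0],"fingers":1},{"dp":[-0.028,-0.0645,0.13],"rotation":[0,0.004,0],"fingers":1},{"dp":[-0.028,-0.0645,0.16],"rotation":[0,0.004,0],"fingers":1},{"dp":[-0.028,-0.0645,0.174],"rotation":[0,0.004,0],"fingers":1},{"dp":[-0.028,-0.0645,0.174],"rotation":[0,0.004,0],"fingers":1},{"dp":[-0.028,-0.0645,0.174],"rotation":[0,0.004,0],"fingers":1}]' 30
python3 -m pendant '[{"dp":[0.01,0,0],"rotation":[0,0,0],"fingers":1},{"dp":[0.02,0,-0.001],"rotation":[0,0,0],"fingers":1},{"dp":[0.028,0,-0.003],"rotation":[0,0,0],"fingers":1},{"dp":[0.033,0,-0.005],"rotation":[0,0,0],"fingers":1},{"dp":[0.034,0,-0.006],"rotation":[0,0,0],"fingers":1},{"dp":[0.034,0,-0.006],"rotation":[0,0,0],"fingers":1}]'
```

```text
clock: 44.02
position: [0.5447, 0.1295, 0.0915]
ee_rot: [3.141, -0.0, 0.0]
force: [0.6, -0.4, 0.5]
width: 0.003
clock: 44.78
position: [0.5826, 0.1298, 0.1034]
ee_rot: [3.141, -0.002, 0.014]
force: [-8.5, -6.4, 42.1]
width: 0.004
```

```bash
python3 -m pendant '[{"dp":[-0.001,0,-0.01],"rotation":[0,0,0],"fingers":1},{"dp":[-0.001,0,-0.04],"rotation":[0,0,0],"fingers":1}]'
python3 -m pendant '[{"dp":[-0.01,0.03,-0.05],"rotation":[0,0,0],"fingers":1},{"dp":[-0.01,0.06,-0.1],"rotation":[0,0,0],"fingers":1},{"dp":[-0.01,0.065,-0.125],"rotation":[0,0,0],"fingers":1},{"dp":[-0.01,0.065,-0.125],"rotation":[0,0,0],"fingers":1},{"dp":[-0.01,0.065,-0.125],"rotation":[0,0,0],"fingers":1}]'
python3 look.py t
```

```text
clock: 45.02
position: [0.5816, 0.1295, 0.144]
ee_rot: [3.141, -0.002, 0.013]
force: [-0.5, 0.8, 0.2]
width: 0.004
clock: 45.65
position: [0.5703, 0.0649, 0.2686]
ee_rot: [3.141, -0.002, 0.012]
force: [0.3, 0.5, -0.4]
width: 0.005
crop origin 210 14 340 197
```

View pics/t_crop.png

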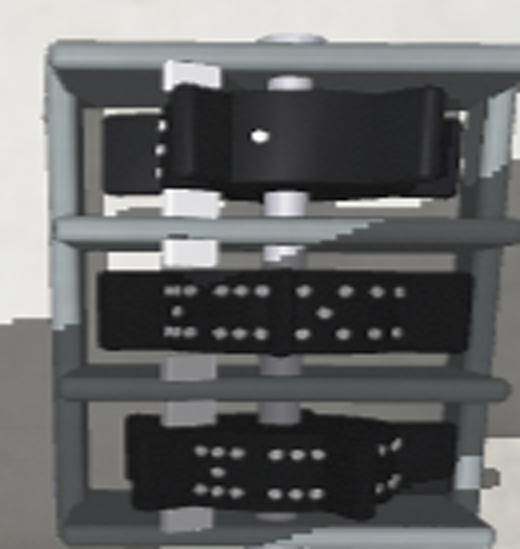

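```bash
python3 rd.py 210 2,7,177 2,6,240 2,5,325 2,4,371 1,1,260 3,7,218 3,6,298; python3 - <<'E'
from h import *
W=arm.camera_params("wrist")
print(proj(W,[[AX,.1594,.058],[AX,.105,.058]]))
E
```

```text
wheel 2 fig 7 at 63.0 theta 6.75
wheel 2 fig 6 at 24.75 theta 6.812
wheel 2 fig 5 at -12.25 theta 6.84
wheel 2 fig 4 at -35.5 theta 6.486
wheel 1 fig 1 at 17.0 theta 2.028
wheel 3 fig 7 at 35.0 theta 7.528
wheel 3 fig 6 at -2.5 theta 7.569
[[281.60793166  89.25312548]
 [280.72847498 139.91455683]]
```

```bash
python3 -c "
from h import *
goto(.577,.1296,.097,0)"; python3 -m pendant '[{"dp":[0.006,-0.04,0.04],"rotation":[0,-0.006,0],"fingers":1},{"dp":[0.006,-0.065,0.09],"rotation":[0,-0.012,0],"fingers":1},{"dp":[0.006,-0.065,0.12],"rotation":[0,-0.012,0],"fingers":1},{"dp":[0.006,-0.065,0.13],"rotation":[0,-0.012,0],"fingers":1},{"dp":[0.006,-0.065,0.13],"rotation":[0,-0.012,0],"fingers":1}]' 30
python3 -c "
from h import *
goto(.577,.1296,.097,0)"
```

```text
dp [0.0057, -0.0649, 0.1711] rot [0.001, -0.0069, -0.001] rows>=2.9
clock: 46.32
position: [0.5768, 0.1296, 0.1376]
ee_rot: [3.14, -0.002, -0.01]
force: [-0.7, 0.0, 0.5]
width: 0.003
dp [0.0005, -0.0, 0.0406] rot [0.0012, 0.0064, -0.001] rows>=0.6
```

```bash
python3 -m pendant '[{"dp":[-0.001,0,0.02],"rotation":[0,0.006,0],"fingers":1},{"dp":[-0.001,0,0.035],"rotation":[0,0.006,0],"fingers":1},{"dp":[-0.001,0,0.04],"rotation":[0,0.006,0],"fingers":1},{"dp":[-0.001,0,0.04],"rotation":[0,0.006,0],"fingers":1}]'
python3 -m pendant '[{"dp":[0.003,0,0],"rotation":[0,0,0],"fingers":1},{"dp":[0.006,0,0],"rotation":[0,0,0],"fingers":1},{"dp":[0.008,0,0],"rotation":[0,0,0],"fingers":1},{"dp":[0.008,0,0],"rotation":[0,0,0],"fingers":1}]'
python3 -m pendant '[{"dp":[0.003,0,0],"rotation":[0,0,0],"fingers":1},{"dp":[0.0035,0,0],"rotation":[0,0,0],"fingers":1},{"dp":[0.0035,0,0],"rotation":[0,0,0],"fingers":1}]'
```

```text
clock: 46.82
position: [0.5756, 0.1293, 0.0982]
ee_rot: [3.14, -0.002, -0.001]
force: [-2.1, -0.1, 1.3]
width: 0.009
clock: 47.32
position: [0.5842, 0.1292, 0.0985]
ee_rot: [3.14, -0.003, 0.001]
force: [-0.4, -1.1, 3.8]
width: 0.003
clock: 47.7
position: [0.5878, 0.1292, 0.0984]
ee_rot: [3.14, -0.003, 0.001]
force: [-2.1, -1.3, 3.3]
width: 0.003
```

```bash
python3 -m pendant '[{"dp":[-0.004,0,0],"rotation":[0,0,0],"fingers":1},{"dp":[-0.006,0,-0.045],"rotation":[0,0,0],"fingers":1},{"dp":[-0.01,0.03,-0.1],"rotation":[0,0,0],"fingers":1},{"dp":[-0.015,0.06,-0.15],"rotation":[0,0,0],"fingers":1},{"dp":[-0.015,0.065,-0.17],"rotation":[0,0,0],"fingers":1},{"dp":[-0.015,0.065,-0.17],"rotation":[0,0,0],"fingers":1},{"dp":[-0.015,0.065,-0.17],"rotation":[0,0,0],"fingers":1}]'
python3 look.py u;python3 -c "
from h import *
goto(.62,.0746,.14,0)"
```

```text
clock: 48.58
position: [0.5721, 0.065, 0.2674]
ee_rot: [3.14, -0.001, -0.001]
force: [-0.0, -0.3, -0.2]
width: 0.004
crop origin 210 13 340 197
dp [0.0482, -0.0099, 0.127] rot [0.0017, 0.0014, -0.0007] rows>=2.2
```

View pics/u_crop.png

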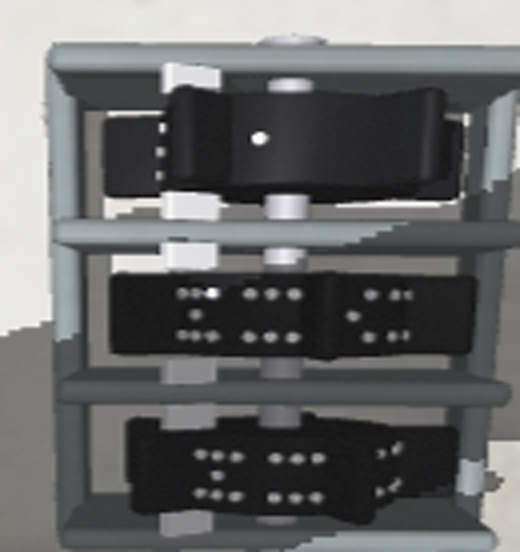

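```bash
python3 rd.py 210 2,7,195 2,6,271 2,5,355 1,1,260 3,7,217 3,6,297
```

```text
wheel 2 fig 7 at 48.0 theta 7.167
wheel 2 fig 6 at 10.5 theta 7.208
wheel 2 fig 5 at -27.0 theta 7.25
wheel 1 fig 1 at 16.5 theta 2.042
wheel 3 fig 7 at 34.75 theta 7.535
wheel 3 fig 6 at -2.5 theta 7.569
```

```bash
python3 -m pendant '[{"dp":[0.03,-0.03,0.04],"rotation":[0,0,0],"fingers":1},{"dp":[0.062,-0.0645,0.09],"rotation":[0,0.001,0],"fingers":1},{"dp":[0.062,-0.0645,0.12],"rotation":[0,0.001,0],"fingers":1},{"dp":[0.062,-0.0645,0.14],"rotation":[0,0.001,0],"fingers":1},{"dp":[0.062,-0.0645,0.16],"rotation":[0,0.001,0],"fingers":1},{"dp":[0.062,-0.0645,0.169],"rotation":[0,0.001,0],"fingers":1},{"dp":[0.062,-0.0645,0.169],"rotation":[0,0.001,0],"fingers":1},{"dp":[0.062,-0.0645,0.169],"rotation":[0,0.001,0],"fingers":1}]' 30
python3 -m pendant '[{"dp":[-0.005,0,0],"rotation":[0,0,0],"fingers":1},{"dp":[-0.01,0,0],"rotation":[0,0,0],"fingers":1},{"dp":[-0.014,0,0],"rotation":[0,0,0],"fingers":1},{"dp":[-0.0145,0,0],"rotation":[0,0,0],"fingers":1},{"dp":[-0.0145,0,0],"rotation":[0,0,0],"fingers":1}]'
```

```text
clock: 49.62
position: [0.6344, 0.1292, 0.0991]
ee_rot: [3.14, -0.002, 0.002]
force: [0.4, -0.1, 1.3]
width: 0.004
clock: 50.25
position: [0.6206, 0.1294, 0.0997]
ee_rot: [3.141, -0.002, 0.005]
force: [2.5, 0.1, 4.8]
width: 0.007
```

```bash
python3 -m pendant '[{"dp":[-0.0015,0,0],"rotation":[0,0,0],"fingers":1},{"dp":[-0.0015,0,0],"rotation":[0,0,0],"fingers":1},{"dp":[0.004,0,0],"rotation":[0,0,0],"fingers":1},{"dp":[0.006,0,-0.045],"rotation":[0,0,0],"fingers":1},{"dp":[-0.01,0.03,-0.1],"rotation":[0,0,0],"fingers":1},{"dp":[-0.045,0.06,-0.15],"rotation":[0,0,0],"fingers":1},{"dp":[-0.048,0.065,-0.168],"rotation":[0,0,0],"fingers":1},{"dp":[-0.048,0.065,-0.168],"rotation":[0,0,0],"fingers":1},{"dp":[-0.048,0.065,-0.168],"rotation":[0,0,0],"fingers":1}]'
python3 look.py v
```

```text
clock: 51.38
position: [0.5715, 0.0648, 0.2661]
ee_rot: [3.141, -0.001, 0.001]
force: [0.1, 0.6, -0.3]
width: 0.003
crop origin 210 13 341 198
```

View pics/v_crop.png

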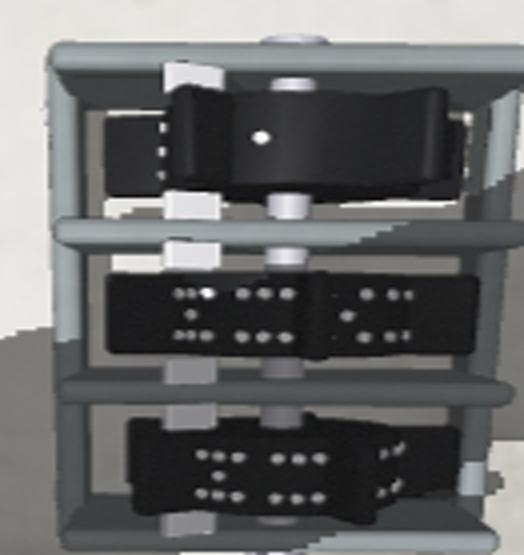

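```bash
python3 rd.py 210 2,7,191 2,6,265 2,5,348 1,1,261 3,7,219 3,6,298
```

```text
wheel 2 fig 7 at 51.25 theta 7.076
wheel 2 fig 6 at 13.5 theta 7.125
wheel 2 fig 5 at -22.75 theta 7.132
wheel 1 fig 1 at 16.5 theta 2.042
wheel 3 fig 7 at 34.25 theta 7.549
wheel 3 fig 6 at -2.25 theta 7.562
```

```bash
python3 -m pendant '[{"dp":[0.03,-0.03,0.04],"rotation":[0,0,0],"fingers":1},{"dp":[0.059,-0.0645,0.09],"rotation":[0,0,0],"fingers":1},{"dp":[0.059,-0.0645,0.12],"rotation":[0,0,0],"fingers":1},{"dp":[0.059,-0.0645,0.14],"rotation":[0,0,0],"fingers":1},{"dp":[0.059,-0.0645,0.16],"rotation":[0,0,0],"fingers":1},{"dp":[0.059,-0.0645,0.168],"rotation":[0,0,0],"fingers":1},{"dp":[0.059,-0.0645,0.168],"rotation":[0,0,0],"fingers":1},{"dp":[0.059,-0.0645,0.168],"rotation":[0,0,0],"fingers":1},{"dp":[0.054,-0.0645,0.168],"rotation":[0,0,0],"fingers":1},{"dp":[0.049,-0.0645,0.168],"rotation":[0,0,0],"fingers":1},{"dp":[0.046,-0.0645,0.168],"rotation":[0,0,0],"fingers":1},{"dp":[0.0445,-0.0645,0.168],"rotation":[0,0,0],"fingers":1},{"dp":[0.0445,-0.0645,0.168],"rotation":[0,0,0],"fingers":1}]' 30

```

```text
clock: 53.05
position: [0.6166, 0.1294, 0.0985]
ee_rot: [3.141, -0.001, 0.002]
force: [2.6, 0.8, 6.4]
width: 0.008
```

```bash
python3 -m pendant '[{"dp":[-0.001,0,-0.0005],"rotation":[0,0,0],"fingers":1},{"dp":[-0.0012,0,-0.0005],"rotation":[0,0,0],"fingers":1}]'
python3 -m pendant '[{"dp":[0.004,0,0],"rotation":[0,0,0],"fingers":1},{"dp":[0.006,0,-0.045],"rotation":[0,0,0],"fingers":1},{"dp":[-0.01,0.03,-0.1],"rotation":[0,0,0],"fingers":1},{"dp":[-0.04,0.06,-0.15],"rotation":[0,0,0],"fingers":1},{"dp":[-0.043,0.065,-0.168],"rotation":[0,0,0],"fingers":1},{"dp":[-0.043,0.065,-0.168],"rotation":[0,0,0],"fingers":1},{"dp":[-0.043,0.065,-0.168],"rotation":[0,0,0],"fingers":1}]'
python3 look.py w
```

```text
clock: 53.3
position: [0.6155, 0.1294, 0.099]
ee_rot: [3.141, -0.001, 0.002]
force: [3.7, -0.1, 2.5]
width: 0.001
clock: 54.18
position: [0.5716, 0.0648, 0.2656]
ee_rot: [3.141, -0.0, -0.001]
force: [0.1, -0.2, -0.8]
width: 0.006
crop origin 210 13 341 198
```

View pics/w_crop.png

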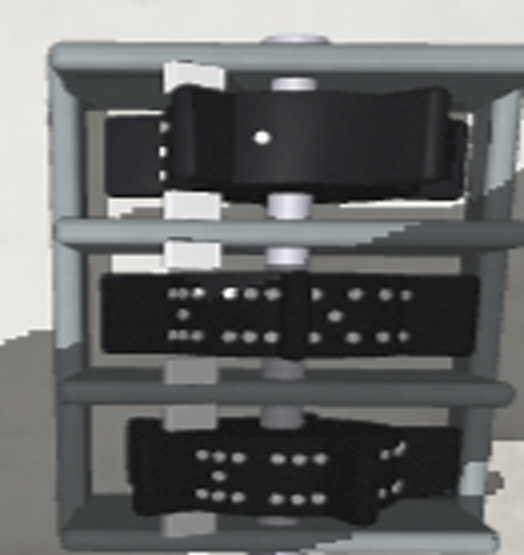

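```bash
python3 rd.py 210 2,7,184 2,6,251 2,5,335 1,1,262 3,7,219 3,6,299; python3 - <<'E'
from h import *
W=arm.camera_params("wrist")
for a in (-6,0,6): print(a,proj(W,[AX-.052*np.sin(np.radians(a)),YW[2],.058+.052*np.cos(np.radians(a))])[0])
E
```

```text
wheel 2 fig 7 at 57.0 theta 6.917
wheel 2 fig 6 at 20.0 theta 6.944
wheel 2 fig 5 at -16.25 theta 6.951
wheel 1 fig 1 at 16.5 theta 2.042
wheel 3 fig 7 at 34.5 theta 7.542
wheel 3 fig 6 at -2.5 theta 7.569
-6 [291.26781295 118.31790877]
0 [285.56300761 118.32645221]
6 [279.80746177 118.32587641]
```

```bash
python3 -m pendant '[{"dp":[0.04,-0.005,0.04],"rotation":[0,0,0],"fingers":1},{"dp":[0.07,-0.01,0.08],"rotation":[0,0,0],"fingers":1},{"dp":[0.071,-0.01,0.12],"rotation":[0,0,0],"fingers":1},{"dp":[0.071,-0.01,0.13],"rotation":[0,0,0],"fingers":1},{"dp":[0.071,-0.01,0.16],"rotation":[0,0,0],"fingers":1},{"dp":[0.071,-0.01,0.175],"rotation":[0,0,0],"fingers":1},{"dp":[0.071,-0.01,0.176],"rotation":[0,0,0],"fingers":1},{"dp":[0.071,-0.01,0.176],"rotation":[0,0,0],"fingers":1}]' 30

```

```text
clock: 55.22
position: [0.643, 0.0751, 0.0904]
ee_rot: [3.142, 0.0, 0.001]
force: [0.1, 0.4, 0.2]
width: 0.002
```

```bash
python3 -m pendant '[{"dp":[-0.008,0.0,0],"rotation":[0,0,0],"fingers":1},{"dp":[-0.016,0,-0.003],"rotation":[0,0,0],"fingers":1},{"dp":[-0.025,0,-0.006],"rotation":[0,0,0],"fingers":1},{"dp":[-0.034,0,-0.007],"rotation":[0,0,0],"fingers":1},{"dp":[-0.043,0,-0.007],"rotation":[0,0,0],"fingers":1},{"dp":[-0.051,0,-0.0065],"rotation":[0,0,0],"fingers":1},{"dp":[-0.057,0,-0.006],"rotation":[0,0,0],"fingers":1},{"dp":[-0.0605,0,-0.006],"rotation":[0,0,0],"fingers":1},{"dp":[-0.0605,0,-0.006],"rotation":[0,0,0],"fingers":1}]' 30
python3 -m pendant '[{"dp":[0.004,0,-0.005],"rotation":[0,0,0],"fingers":1},{"dp":[0.008,0,-0.03],"rotation":[0,0,0],"fingers":1},{"dp":[0.03,0,-0.04],"rotation":[0,0,0],"fingers":1},{"dp":[0.06,0,-0.04],"rotation":[0,0,0],"fingers":1},{"dp":[0.067,0,-0.04],"rotation":[0,0,0],"fingers":1},{"dp":[0.067,0,-0.01],"rotation":[0,0,0],"fingers":1},{"dp":[0.067,0,0.008],"rotation":[0,0,0],"fingers":1},{"dp":[0.067,0,0.009],"rotation":[0,0,0],"fingers":1}]'
```

```text
clock: 56.35
position: [0.5819, 0.075, 0.0963]
ee_rot: [3.141, 0.001, -0.001]
force: [1.0, -0.4, 1.3]
width: 0.005
clock: 57.35
position: [0.6481, 0.075, 0.0862]
ee_rot: [3.141, 0.001, -0.004]
force: [-0.1, -0.9, 0.0]
width: 0.003
```

```bash
python3 -m pendant '[{"dp":[-0.01,0.0,-0.001],"rotation":[0,0,0],"fingers":1},{"dp":[-0.02,0,-0.001],"rotation":[0,0,0],"fingers":1},{"dp":[-0.03,0,-0.005],"rotation":[0,0,0],"fingers":1},{"dp":[-0.04,0,-0.009],"rotation":[0,0,0],"fingers":1},{"dp":[-0.05,0,-0.0105],"rotation":[0,0,0],"fingers":1},{"dp":[-0.057,0,-0.0105],"rotation":[0,0,0],"fingers":1},{"dp":[-0.063,0,-0.01],"rotation":[0,0,0],"fingers":1},{"dp":[-0.066,0,-0.01],"rotation":[0,0,0],"fingers":1},{"dp":[-0.066,0,-0.01],"rotation":[0,0,0],"fingers":1}]' 30
python3 -m pendant '[{"dp":[0.005,0,0],"rotation":[0,0,0],"fingers":1},{"dp":[0.008,0,-0.05],"rotation":[0,0,0],"fingers":1},{"dp":[0,0.005,-0.1],"rotation":[0,0,0],"fingers":1},{"dp":[-0.01,0.01,-0.15],"rotation":[0,0,0],"fingers":1},{"dp":[-0.01,0.01,-0.17],"rotation":[0,0,0],"fingers":1},{"dp":[-0.01,0.01,-0.17],"rotation":[0,0,0],"fingers":1},{"dp":[-0.01,0.01,-0.17],"rotation":[0,0,0],"fingers":1}]'
python3 look.py x
```

```text
clock: 58.48
position: [0.5815, 0.0749, 0.096]
ee_rot: [3.141, 0.001, -0.006]
force: [1.0, 0.3, 1.2]
width: 0.003
clock: 59.35
position: [0.5716, 0.0647, 0.2646]
ee_rot: [3.14, 0.001, -0.01]
force: [0.6, -0.7, -0.5]
width: 0.006
crop origin 212 12 343 198
```

View pics/x_crop.png

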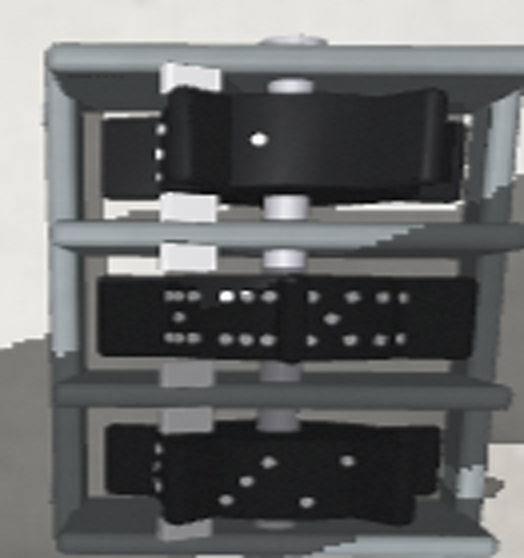

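```bash
python3 rd.py 212 3,3,247 3,2,327 2,7,180 2,6,247 2,5,331 1,1,258;  python3 -c "
from h import *
goto(.648,.0748,.0875,0)"
```

```text
wheel 3 fig 3 at 19.0 theta 3.972
wheel 3 fig 2 at -17.0 theta 3.972
wheel 2 fig 7 at 57.5 theta 6.903
wheel 2 fig 6 at 20.25 theta 6.938
wheel 2 fig 5 at -15.75 theta 6.938
wheel 1 fig 1 at 16.75 theta 2.035
dp [0.0777, -0.0103, 0.1764] rot [0.0011, 0.0066, 0.0007] rows>=3.1
```

```bash
python3 -m pendant '[{"dp":[0.04,-0.005,0.04],"rotation":[0,0.006,0],"fingers":1},{"dp":[0.07,-0.01,0.08],"rotation":[0,0.006,0],"fingers":1},{"dp":[0.0777,-0.01,0.12],"rotation":[0,0.006,0],"fingers":1},{"dp":[0.0777,-0.01,0.13],"rotation":[0,0.006,0],"fingers":1},{"dp":[0.0777,-0.01,0.16],"rotation":[0,0.006,0],"fingers":1},{"dp":[0.0777,-0.01,0.175],"rotation":[0,0.006,0],"fingers":1},{"dp":[0.0777,-0.01,0.176],"rotation":[0,0.006,0],"fingers":1},{"dp":[0.0777,-0.01,0.176],"rotation":[0,0.006,0],"fingers":1}]' 30
python3 -m pendant '[{"dp":[-0.008,0,0],"rotation":[0,0,0],"fingers":1},{"dp":[-0.015,0,-0.003],"rotation":[0,0,0],"fingers":1},{"dp":[-0.021,0,-0.007],"rotation":[0,0,0],"fingers":1},{"dp":[-0.026,0,-0.01],"rotation":[0,0,0],"fingers":1},{"dp":[-0.03,0,-0.011],"rotation":[0,0,0],"fingers":1},{"dp":[-0.03,0,-0.011],"rotation":[0,0,0],"fingers":1}]'
```

```text
clock: 60.4
position: [0.6485, 0.0748, 0.0891]
ee_rot: [3.141, 0.001, 0.001]
force: [0.2, -0.5, -0.3]
width: 0.006
clock: 61.15
position: [0.6188, 0.075, 0.1012]
ee_rot: [3.141, 0.001, 0.004]
force: [1.3, -0.1, 8.8]
width: 0.007
```

```bash
python3 -m pendant '[{"dp":[0.004,0,-0.002],"rotation":[0,0,0],"fingers":1},{"dp":[0.006,0,-0.045],"rotation":[0,0,0],"fingers":1},{"dp":[-0.01,0.005,-0.1],"rotation":[0,0,0],"fingers":1},{"dp":[-0.045,0.01,-0.15],"rotation":[0,0,0],"fingers":1},{"dp":[-0.047,0.01,-0.166],"rotation":[0,0,0],"fingers":1},{"dp":[-0.047,0.01,-0.166],"rotation":[0,0,0],"fingers":1},{"dp":[-0.047,0.01,-0.166],"rotation":[0,0,0],"fingers":1}]'
python3 look.py y
```

```text
clock: 62.02
position: [0.571, 0.0646, 0.2651]
ee_rot: [3.141, 0.001, -0.001]
force: [0.1, 0.3, 0.5]
width: 0.002
crop origin 211 12 342 198
```

View pics/y_crop.png

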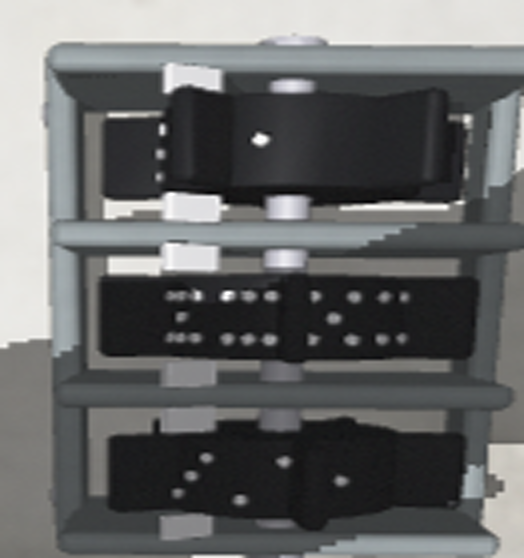

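```bash
python3 rd.py 211 3,3,192 3,2,262 3,1,342 2,6,248 2,5,333 1,1,260
```

```text
wheel 3 fig 3 at 49.5 theta 3.125
wheel 3 fig 2 at 13.0 theta 3.139
wheel 3 fig 1 at -23.5 theta 3.153
wheel 2 fig 6 at 20.5 theta 6.931
wheel 2 fig 5 at -16.0 theta 6.944
wheel 1 fig 1 at 16.75 theta 2.035
```

```bash
python3 -m pendant '[{"dp":[0.03,-0.005,0.04],"rotation":[0,0,0],"fingers":1},{"dp":[0.06,-0.01,0.09],"rotation":[0,0,0],"fingers":1},{"dp":[0.062,-0.01,0.12],"rotation":[0,0,0],"fingers":1},{"dp":[0.062,-0.01,0.14],"rotation":[0,0,0],"fingers":1},{"dp":[0.062,-0.01,0.16],"rotation":[0,0,0],"fingers":1},{"dp":[0.062,-0.01,0.167],"rotation":[0,0,0],"fingers":1},{"dp":[0.062,-0.01,0.167],"rotation":[0,0,0],"fingers":1},{"dp":[0.062,-0.01,0.167],"rotation":[0,0,0],"fingers":1},{"dp":[0.056,-0.01,0.167],"rotation":[0,0,0],"fingers":1},{"dp":[0.051,-0.01,0.167],"rotation":[0,0,0],"fingers":1},{"dp":[0.0475,-0.01,0.167],"rotation":[0,0,0],"fingers":1},{"dp":[0.0465,-0.01,0.167],"rotation":[0,0,0],"fingers":1},{"dp":[0.0462,-0.01,0.167],"rotation":[0,0,0],"fingers":1}]' 30

```

```text
clock: 63.7
position: [0.6179, 0.0747, 0.0987]
ee_rot: [3.141, 0.001, 0.002]
force: [3.6, -0.8, 5.7]
width: 0.006
```

```bash
python3 -m pendant '[{"dp":[-0.0005,0,0],"rotation":[0,0,0],"fingers":1},{"dp":[-0.0005,0,0],"rotation":[0,0,0],"fingers":1}]'
python3 -m pendant '[{"dp":[0.004,0,-0.002],"rotation":[0,0,0],"fingers":1},{"dp":[0.006,0,-0.045],"rotation":[0,0,0],"fingers":1},{"dp":[-0.01,0.005,-0.1],"rotation":[0,0,0],"fingers":1},{"dp":[-0.043,0.01,-0.15],"rotation":[0,0,0],"fingers":1},{"dp":[-0.046,0.01,-0.168],"rotation":[0,0,0],"fingers":1},{"dp":[-0.046,0.01,-0.168],"rotation":[0,0,0],"fingers":1},{"dp":[-0.046,0.01,-0.168],"rotation":[0,0,0],"fingers":1}]'
python3 look.py z
```

```text
clock: 63.95
position: [0.6177, 0.0747, 0.0988]
ee_rot: [3.141, 0.001, 0.002]
force: [2.6, -1.0, 4.4]
width: 0.005
clock: 64.82
position: [0.5712, 0.0643, 0.2647]
ee_rot: [3.141, 0.0, -0.002]
force: [-0.5, -0.1, 0.0]
width: -0.0
crop origin 211 12 342 198
```

View pics/z_crop.png

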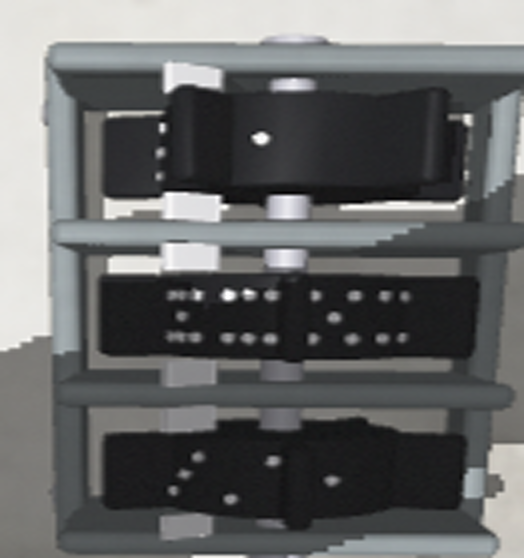

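```bash
python3 rd.py 211 3,3,185 3,2,252 3,1,332 2,7,182 2,6,249 2,5,333 1,1,261;  python3 - <<'E'
from h import *
W=arm.camera_params("wrist")
for y in(.1594,.105,.0525):print(y,proj(W,[AX,y,.058]).round(1), proj(W,[[AX-.062,y,.074],[AX+.062,y,.074]]).round(1).tolist())
E
```

```text
wheel 3 fig 3 at 55.0 theta 2.972
wheel 3 fig 2 at 17.5 theta 3.014
wheel 3 fig 1 at -18.25 theta 3.007
wheel 2 fig 7 at 57.25 theta 6.91
wheel 2 fig 6 at 20.25 theta 6.938
wheel 2 fig 5 at -15.75 theta 6.938
wheel 1 fig 1 at 16.25 theta 2.049
0.1594 [[282.7  88.5]] [[223.7, 87.5], [344.2, 87.3]]
0.105 [[281.7 139.8]] [[225.1, 141.0], [340.7, 140.9]]
0.0525 [[280.9 185.5]] [[226.3, 188.7], [337.5, 188.6]]
```

```bash
python3 -m pendant '[{"dp":[-0.006,-0.03,0.04],"rotation":[0,0,0],"fingers":1},{"dp":[-0.006,-0.065,0.09],"rotation":[0,0,0],"fingers":1},{"dp":[-0.006,-0.065,0.12],"rotation":[0,0,0],"fingers":1},{"dp":[-0.006,-0.065,0.14],"rotation":[0,0,0],"fingers":1},{"dp":[-0.006,-0.065,0.16],"rotation":[0,0,0],"fingers":1},{"dp":[-0.006,-0.065,0.167],"rotation":[0,0,0],"fingers":1},{"dp":[-0.006,-0.065,0.167],"rotation":[0,0,0],"fingers":1},{"dp":[-0.001,-0.065,0.167],"rotation":[0,0,0],"fingers":1},{"dp":[0.004,-0.065,0.167],"rotation":[0,0,0],"fingers":1},{"dp":[0.007,-0.065,0.167],"rotation":[0,0,0],"fingers":1},{"dp":[0.008,-0.065,0.167],"rotation":[0,0,0],"fingers":1},{"dp":[0.008,-0.065,0.167],"rotation":[0,0,0],"fingers":1}]' 30

```

```text
clock: 66.38
position: [0.5786, 0.1293, 0.0977]
ee_rot: [3.141, 0.0, -0.003]
force: [-3.0, 0.3, 4.7]
width: 0.004
```

```bash
python3 -m pendant '[{"dp":[0.001,0,-0.0005],"rotation":[0,0,0],"fingers":1},{"dp":[0.0015,0,-0.0005],"rotation":[0,0,0],"fingers":1},{"dp":[0.0015,0,-0.0005],"rotation":[0,0,0],"fingers":1}]'
python3 -m pendant '[{"dp":[-0.004,0,0],"rotation":[0,0,0],"fingers":1},{"dp":[-0.006,0,-0.045],"rotation":[0,0,0],"fingers":1},{"dp":[-0.008,0.03,-0.1],"rotation":[0,0,0],"fingers":1},{"dp":[-0.008,0.06,-0.15],"rotation":[0,0,0],"fingers":1},{"dp":[-0.008,0.065,-0.168],"rotation":[0,0,0],"fingers":1},{"dp":[-0.008,0.065,-0.168],"rotation":[0,0,0],"fingers":1},{"dp":[-0.008,0.065,-0.168],"rotation":[0,0,0],"fingers":1}]'
python3 look.py A
```

```text
clock: 66.75
position: [0.58, 0.1292, 0.0982]
ee_rot: [3.141, 0.001, -0.003]
force: [-2.1, -0.4, 1.3]
width: 0.005
clock: 67.62
position: [0.5715, 0.0652, 0.2645]
ee_rot: [3.141, 0.003, -0.007]
force: [-0.1, 0.2, -0.4]
width: 0.005
crop origin 211 13 342 199
```

View pics/A_crop.png

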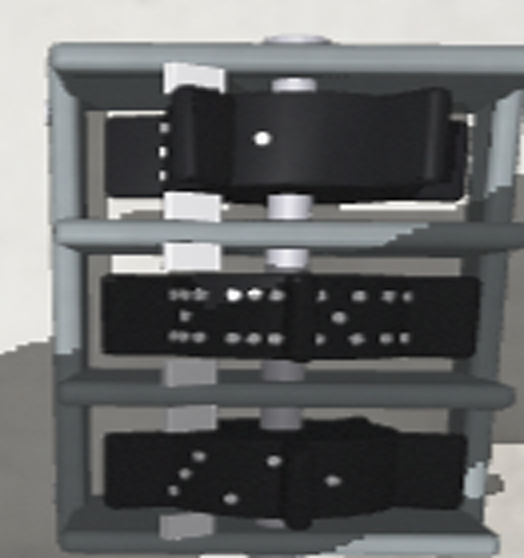

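```bash
python3 rd.py 211 3,3,186 3,2,252 3,1,333 2,7,185 2,6,254 2,5,338 1,1,262
```

```text
wheel 3 fig 3 at 54.75 theta 2.979
wheel 3 fig 2 at 18.0 theta 3.0
wheel 3 fig 1 at -18.5 theta 3.014
wheel 2 fig 7 at 56.0 theta 6.944
wheel 2 fig 6 at 18.5 theta 6.986
wheel 2 fig 5 at -17.5 theta 6.986
wheel 1 fig 1 at 16.5 theta 2.042
```

```bash
python3 -m pendant '[{"dp":[0,0.06,-0.03],"rotation":[0,0,0],"fingers":1},{"dp":[0,0.12,-0.03],"rotation":[0,0,0],"fingers":1},{"dp":[0,0.18,-0.03],"rotation":[0,0,0],"fingers":1},{"dp":[0,0.24,-0.03],"rotation":[0,0,0],"fingers":1},{"dp":[0,0.24,-0.03],"rotation":[0,0,0],"fingers":1},{"dp":[0,0.24,-0.03],"rotation":[0,0,0],"fingers":1},{"dp":[0,0.24,-0.03],"rotation":[0,0,0],"fingers":1}]'
python3 - <<'E'
from h import *
t,im=snap("top","B_top");q,s=snap("scene","B_scene")
x0,y0,x1,y1=(195,200,275,250)
big=cv2.resize(im[y0:y1,x0:x1],None,fx=10,fy=10,interpolation=cv2.INTER_CUBIC)
m=(cv2.cvtColor(big,cv2.COLOR_BGR2GRAY)<100).astype(np.uint8)
for c in cv2.findContours(m,cv2.RETR_EXTERNAL,cv2.CHAIN_APPROX_NONE)[0]:
    a=cv2.contourArea(c)/100
    if 14<a<40:
        M=cv2.moments(c);u=(np.array([M["m10"]/M["m00"],M["m01"]/M["m00"]])+.5)/10-.5+[x0,y0];print(a,u,unproj(t,u,.1)[0])
a=cv2.resize(im[125:250,140:280],None,fx=2.8,fy=2.8,interpolation=cv2.INTER_CUBIC);b=cv2.resize(s[180:280,145:320],None,fx=2.2*1.0,fy=3.5*1.0,interpolation=cv2.INTER_CUBIC)
cv2.imwrite("pics/B_crop.png",np.hstack([a,b[:a.shape[0]]]))
E
```

```text
clock: 68.55
position: [0.5722, -0.1724, 0.2941]
ee_rot: [-3.141, -0.008, 0.009]
force: [0.2, 0.8, 0.2]
width: 0.003
24.37 [263.06836958 245.71953905] [ 0.37741238 -0.06060315  0.1       ]
20.32 [210.70713583 224.76975886] [0.42656983 0.06240795 0.1       ]
21.08 [249.39135832 218.13670936] [ 0.44216846 -0.0285928   0.1       ]
```

View pics/B_crop.png

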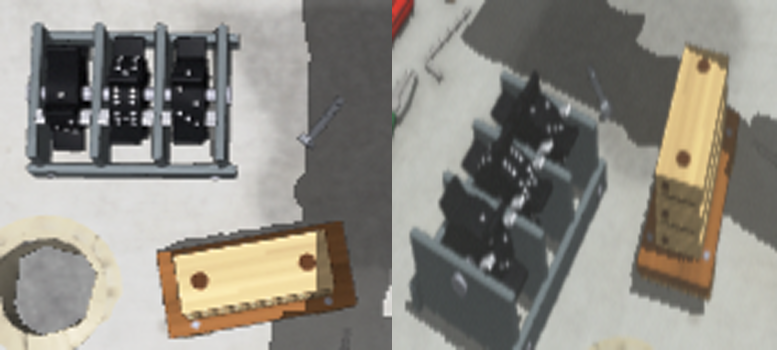

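View pics/B_top.png

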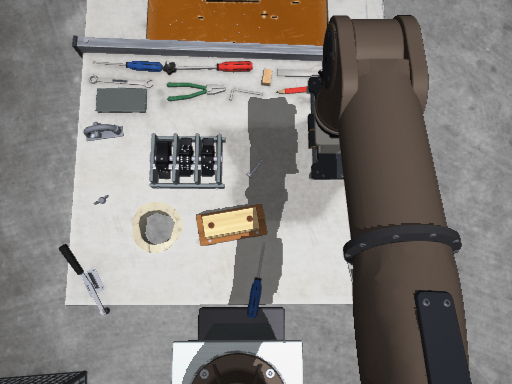

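```bash
python3 -c "
from cell import arm
print(arm.sign_off(), arm.observe()['clock'])"
```

```text
the job is handed in; nothing more can be done
the job is handed in; nothing more can be done
```

The job is handed in, at about 69 s on the clock. Only two loose boards were present. Both are stacked on the carrier board with a slip between each pair, bored faces up and nothing on top. That makes three boards, so the selector is set to 2, 7, 3; the third slip stays unused on the bench.

**Stack:** In the last top view the top board's two bores are centred within about 1 mm of where the bottom board's were. The first slip was seen about 1 mm off centre. The second slip's position between the boards was set from the measured grasp and not checked afterwards.

**Thumbwheels:** From the pips in the last wrist view, the wheels read about 2.04, 6.98 and 3.00. The worst error is about 1.5° on the left wheel. On the left wheel the "2" itself was hidden behind a rib, so I worked that reading out from the "1" beside it.

**What went wrong on the way:** While pushing the middle wheel, the fingers rode up on a rib and the wrist force reached about 42 N upwards. That is above 40 N, but it came from the finger tips, not the gripper's body, and stayed under the 120 N wrist limit. I raised the arm straight away. The next push overshot to about 7.2, and I corrected it with small pushes from both sides.

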